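# Load and close the curing pot, hang up the basket

## Robot

A 7-joint arm with a two-finger parallel gripper is mounted at the origin on the work surface. World frame = base frame: x ahead of the robot, y to its left, z up, the work surface at z = 0. Lengths are in m, angles in rad, forces in N, time in s.
With the tool pointing down it reaches from about 0.4 to 0.85 m from the base axis. Payload 4.5 kg.
Tool frame: the origin (TCP) lies midway between the tips of the shut fingers; the grasp point (between the pads) lies 19 mm behind it; z points along the fingers, y is the line along which they close (so a half turn about z gives the same grasp; the last joint's range is limited). The gripper opens to 88 mm and grips with 3 to 60 N. Pads are 18 mm wide; open, the fingers measure 123 mm over their backs; the gripper's body (75 mm by 187 mm) begins 45 mm behind the grasp point.
Start: joints at [-1.131, 0.689, -0.195, 1.565, 0.157, 0.902, -0.215], TCP at [0.247, 0.574, 0.239] pointing down, gripper open.
Joint ranges: [-3.01, 3.01], [-0.46, 2.08], [-1.47, 1.51], [0.13, 2.56], [-1, 4.14], [0.04, 2.09], [-2.66, 2.66]. Speed limits (rad/s): [2.57, 2.57, 3.14, 3.14, 3.14, 3.14, 3.14].

## Interface

Orientations are given as a unit quaternion [x, y, z, w].
In Python, from plant import r gives the robot as it stands.
- The arm moves only by the tool carry_out, never from a script. Its argument "plan" is a list of rows, each an object with "rot": the turn, a rotation vector about the tool's x, y, z in rad, a list of three; "xyz": the shift along the tool's x, y, z in m, a list of three; "grip": the closure in counts, from 0 (fully open) to 255 (shut). In form: [{"rot": [wx, wy, wz], "xyz": [dx, dy, dz], "grip": grip}, ...]. A call has 1 to 8 rows; each row is the pose to reach, as a shift and turn from the pose commanded when the call began, along the tool's axes at that moment; what a row does not reach only later rows make up. A row lasts 1/12 s, in which the tool goes at most 41.7 mm and 7.16 degrees, less where a joint would pass 70% of its speed; a pose out of reach is approached as far as the arm can. A call with a gripper value outside its range is refused whole. The fingers move at their own pace and stop on an object; "squeeze" is the grip in N (left out, the last holds). Time passes only in rows, so rows that repeat a pose let the fingers close. It gives the time, the measured TCP pose, the force, the opening and the grip force at its end, in the units of the state.
- r.get_state(): the state, without advancing time (a new reading comes with each control period).
- r.snapshot(name): name is "scene" or "side" or "wrist"; returns the picture (400x640x3 uint8, red, green, blue); there is no depth.
- r.camera_params(name): a dict with "fx", "fy", "cx", "cy" (pixels), "position" and "attitude" of the camera in the world; the wrist camera has in their place "hand_eye" (4x4, takes a point from camera to tool coordinates, whose origin is the TCP and whose axes are the flange's). Camera axes: x right, y down, z forward; pixel columns grow to the right and rows downward; lengths in m; the calibration is good to about 2 mm. The wrist camera is an equidistant fisheye: a pixel r from the principal point sees the ray r / f radians off the axis. A picture is of the moment at which its call begins: read the wrist's pose just before it. camera_params takes no time and is no camera call.
- r.finish_job(): hands the job in; it is judged then, once.
The state is a dict: "clock": time; "q": joint angles; "qd": joint speeds; "joint_torque": joint torques, N m; "tool_pos": TCP position; "eef_rot": TCP orientation; "contact_force": force on the tool from outside, world axes, zero at the start; "moment": the same for the moment, N m; "opening": opening from 0.0 (shut) to 1.0 (fully open); "finger_force": force on a finger pad.
Only numpy, scipy, OpenCV 4.12 (cv2) and the standard library are available. Lean on these libraries where they do the work, as an engineer would, in place of code of your own. Each camera call takes 0.05 s, during which the arm holds its last target. There are 200 camera calls.

## Task

Stand every plaster model from the wire basket upright in the pressure pot, swing the lid bridge over the pot until it stops, then turn the black wing handle clockwise until the lid is down and its torque clutch slips - and stop there, within a quarter turn of slipping. Hang the empty basket by its bail on both prongs of the double hook, and leave everything else on the bench where it is.

Things in the scene. Friction and masses are not known exactly. Their poses are not given: they have to be found in the camera images.
- m1 (a point): Centre (21 mm above its underside) of a plaster dental model with pink gum and ivory teeth: D-shaped, 58 mm along its x (-31 to +27, round front at -x), flat sides 44 mm apart across y (grip here), 42 mm tall: base 30 mm, then the set-back denture; z up; 0.12 kg. Two to four are present (absent: None), each in one of the basket's four cells: 65 mm along its x, 36 mm along its y, 5 mm play.
- m2 (a point): Centre (21 mm above its underside) of a plaster dental model with pink gum and ivory teeth: D-shaped, 58 mm along its x (-31 to +27, round front at -x), flat sides 44 mm apart across y (grip here), 42 mm tall: base 30 mm, then the set-back denture; z up; 0.12 kg. Two to four are present (absent: None), each in one of the basket's four cells: 65 mm along its x, 36 mm along its y, 5 mm play.
- m3 (a point): Centre (21 mm above its underside) of a plaster dental model with pink gum and ivory teeth: D-shaped, 58 mm along its x (-31 to +27, round front at -x), flat sides 44 mm apart across y (grip here), 42 mm tall: base 30 mm, then the set-back denture; z up; 0.12 kg. Two to four are present (absent: None), each in one of the basket's four cells: 65 mm along its x, 36 mm along its y, 5 mm play.
- m4 (a point): Centre (21 mm above its underside) of a plaster dental model with pink gum and ivory teeth: D-shaped, 58 mm along its x (-31 to +27, round front at -x), flat sides 44 mm apart across y (grip here), 42 mm tall: base 30 mm, then the set-back denture; z up; 0.12 kg. Two to four are present (absent: None), each in one of the basket's four cells: 65 mm along its x, 36 mm along its y, 5 mm play.
- bail (a point): Middle of the basket's bail bar, 150 mm over the basket's underside; z up. Bar 11 mm thick, straight for 112 mm along y; bail wires in the plane x = 0 rise at y = +-90 mm to 112 mm, then slope in to the bar. Loose steel wire basket, 0.3 kg, 200 mm along x, 184 along y; floor 4 mm thick, end walls (x) 20, side walls (y) 16, cell rails 12 mm high. The bail does not fold.
- hook (a point): Where the middle of the bail bar lies when hung, 212.5 mm over the bench: midway between the hollows of the fixed steel stand's two prongs (8 mm rods at y = +-35 mm, pointing to -x). Hollows 24 mm wide; tips at x = -24 mm and the prongs behind are 229 mm high; post face at x = +122 mm. Bring the bar (along y) in from -x over the tips, above 235 mm, then lower it; the basket hangs below the prongs.
- pot_in (a point): Centre of the inner floor (12 mm over the bench) of the fixed round aluminium pressure pot: 208 mm inside, 220 outside, rim 66 mm over the bench. Its x axis runs from the lid bridge's pivot post (at x = -145 mm) over the pot to a steel claw (x = +150 mm, 148 mm high), which the bridge's end enters from the -y side. z up.
- pivot (a point): On the vertical axis of the pivot post, 120 mm over the bench (post 32 mm across, its head 44 mm across and 137 mm high). The steel lid bridge is a bar 26 mm wide, top 134 mm over the bench, 305 mm long from here; the lid (228 mm across, 14 mm thick, underside 78 mm high when raised) hangs below it 145 mm from here.
- bridge (a joint): Swing of the lid bridge about the pivot, rad: 0 = over the pot against its stop; starts at 1.7 to 1.95, swung aside (opening is clockwise from above, closing anticlockwise). Light friction (1 to 2 N at the grab handle); it stays where it is left.
- grab (a point): Middle of the bridge's upright grab handle: a black round grip 20 mm across, 162 to 206 mm over the bench, 228 mm from the pivot axis and 83 mm beyond the wing handle's axis. It may turn in the fingers as the bridge swings.
- wing (a point): Grip point of the black wing handle, on the axis of the lid screw (145 mm from the pivot): an upright flat wing, 78 mm along x, 14 mm thick along y, from 18 mm below this point to 14 mm above; the clutch drum below it is 46 mm across, its top 24 mm below this point. About 202 mm over the bench with the lid raised; sinks 3 mm per rad of screw.
- screw (a joint): Turn of the lid screw, rad, clockwise from above: starts at 0 to 0.8 (lid raised); 4.0 = lid pressed on the pot's rim, where the screw stops. Takes 0.1 N m to turn until then; stays where it is left.
- handle (a joint): Slip of the wing handle on the lid screw, rad, clockwise positive, 0 at the start. The handle carries the screw with it until the screw stops; then the torque clutch slips at 0.3 N m and only this value grows. Slipped means more than 0.1; more than 1.6 is too far.
- bottle1: Dark bottle, 68 mm across, 170 mm tall; origin at the centre of its underside. A bystander, not to be moved.
- bottle2: White bottle, 56 mm across, 140 mm tall; origin at the centre of its underside. A bystander, not to be moved.
- articulator: Orange articulator with plaster casts, about 70 x 100 x 105 mm; origin at the centre of its underside. A bystander, not to be moved.
- toolbox: Cream open box with tools, 120 x 160 x 45 mm with an upright card at its far side; origin at the centre of its underside. A bystander, not to be moved.
- bowl: Green rubber mixing bowl, 116 mm across, 55 mm tall; origin at the centre of its underside. A bystander, not to be moved.
- cup: Green glass cup, 76 mm across, 85 mm tall; origin at the centre of its underside. A bystander, not to be moved.
- brush: Brush lying on the bench; origin at the centre of its underside. A bystander, not to be moved.

How it is judged:
By the outcome, as a careful person would: the job done as asked, in the order asked, and still so for the second after the job is handed in, with the robot touching nothing.
Of model1, model2, model3, model4 only 2 to 4 are there at a start; the rules pass over those that are not, and their reading is None.
At some moment in a run one of model1, model2, model3, model4 may be knocked a few centimetres aside while the robot is not near it.
It also fails if it takes over 210 s, if anything falls off the work surface, if the arm or the gripper's body presses on something with over 40 N, if the wrist force passes 120 N, or if a joint passes its speed limit or range.

## Working session

There is one attempt and no reset: what is moved stays moved. The work goes in short steps, Python scripts to look and compute and a tool call to move; the robot and the scene stay as the last step left them, time stands still between calls to the robot, and variables do not carry over. Pictures are saved under pics/ and viewed, at most 14 in all, crops included, and the job is handed in when it is done.

Besides the shell and the picture viewer there is one more tool, called as name(argument=value, ...), one argument or row to a line, values as JSON. carry_out: Moves the arm, as the interface text tells. Its arguments: {"type":"object","properties":{"plan":{"type":"array"},"squeeze":{"type":"number"}},"required":["plan"]}

```bash
ls; mkdir -p pics
python3 - <<'E'
from plant import r
import cv2,numpy as np
for n in("scene","side"):
    cv2.imwrite(f"pics/{n}0.png",cv2.cvtColor(r.snapshot(n),cv2.COLOR_RGB2BGR)); print(n,r.camera_params(n))
print(r.camera_params("wrist")); print(r.get_state())
E
```

```text
pics
scene {'fx': 446.16828382546214, 'fy': 446.16828382546214, 'cx': 324.0146492288366, 'cy': 197.6220778348907, 'position': array([ 1.32427061, -0.38437603,  1.10221996]), 'attitude': array([ 0.78137008,  0.50815699, -0.19903267, -0.30269336])}
side {'fx': 411.5291771244532, 'fy': 411.5291771244532, 'cx': 322.63195088791394, 'cy': 203.81339459340398, 'position': array([0.47439844, 0.82130433, 1.14928115]), 'attitude': array([-0.00484126,  0.94040585, -0.33984172,  0.01100006])}
{'fx': 309.70691628693146, 'fy': 309.70691628693146, 'cx': 318.11357783378827, 'cy': 201.4731733199468, 'hand_eye': array([[ 8.51595049e-04, -9.56776268e-01, -2.90823740e-01,
         7.64003378e-02],
       [ 9.99999492e-01,  9.71572440e-04, -2.68144673e-04,
        -2.02273355e-04],
       [ 5.39110791e-04, -2.90823364e-01,  9.56776609e-01,
        -1.45552173e-01],
       [ 0.00000000e+00,  0.00000000e+00,  0.00000000e+00,
         1.00000000e+00]])}
{'clock': 0.1, 'q': array([-1.13121356,  0.68992614, -0.19452353,  1.56620671,  0.15732523,
        0.90252375, -0.21510203]), 'qd': array([-0.00065577, -0.00103349, -0.00044308, -0.00340295, -0.00071115,
       -0.00031671,  0.00021001]), 'joint_torque': array([-4.25169113e-03, -5.28502178e+01, -1.27192162e+00, -1.53836185e+01,
       -5.25641057e-02,  1.97648464e-03,  4.53172527e-05]), 'tool_pos': array([0.24653476, 0.57371133, 0.23798297]), 'eef_rot': array([ 2.01458833e-01,  9.79496627e-01, -8.29054770e-04, -9.98012175e-05]), 'contact_force': array([ 0.60415053, -0.76063569,  0.59599836]), 'moment': array([-0.00649664, -0.02083869,  0.02070824]), 'finger_force': 0.0, 'opening': 1.0004623698813755}
```

View pics/scene0.png

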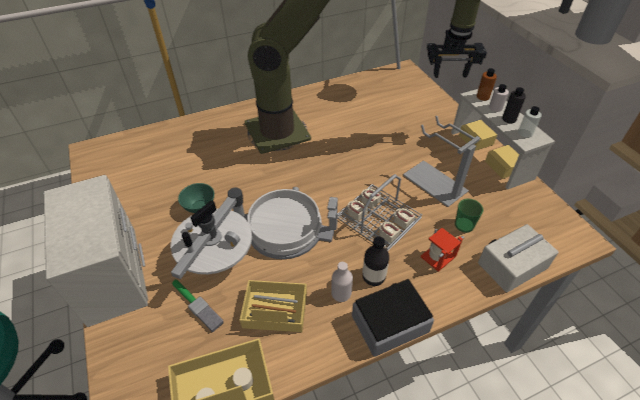

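View pics/side0.png

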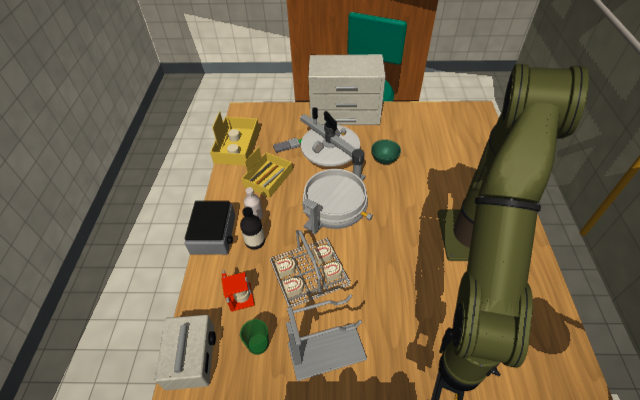

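The scene view shows four models in the basket (around 380,215), the pot at (285,222), the lid bridge swung aside at (208,240) and the hook at (450,150). Next I'll zoom in on both pictures.

Run:
```python
import cv2
a=cv2.imread("pics/scene0.png")[110:290,165:485]; cv2.imwrite("pics/sc.png",cv2.resize(a,None,fx=2.5,fy=2.5,interpolation=cv2.INTER_CUBIC))
b=cv2.imread("pics/side0.png")[100:385,220:400]; b=cv2.resize(b,None,fx=4,fy=4,interpolation=cv2.INTER_CUBIC)
cv2.imwrite("pics/sd1.png",b[:560]);cv2.imwrite("pics/sd2.png",b[540:])
```

```text
(no output)
```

View pics/sc.png

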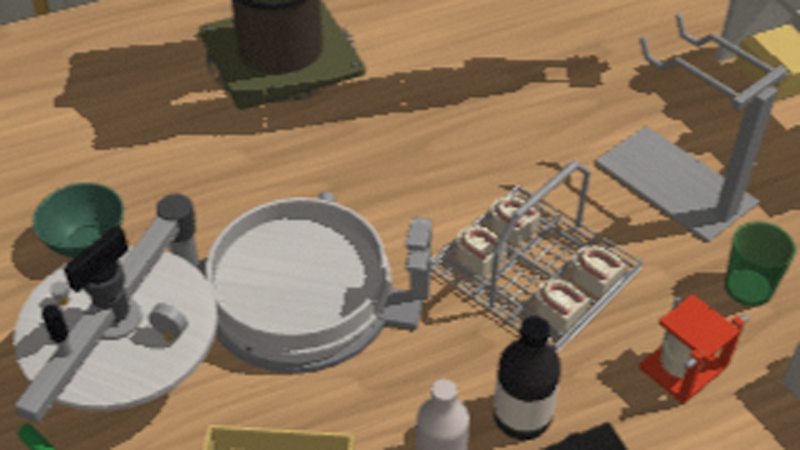

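View pics/sd1.png

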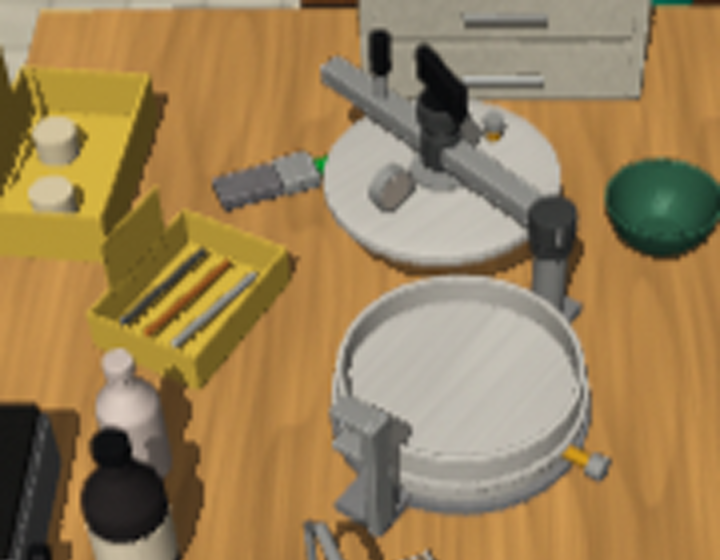

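View pics/sd2.png

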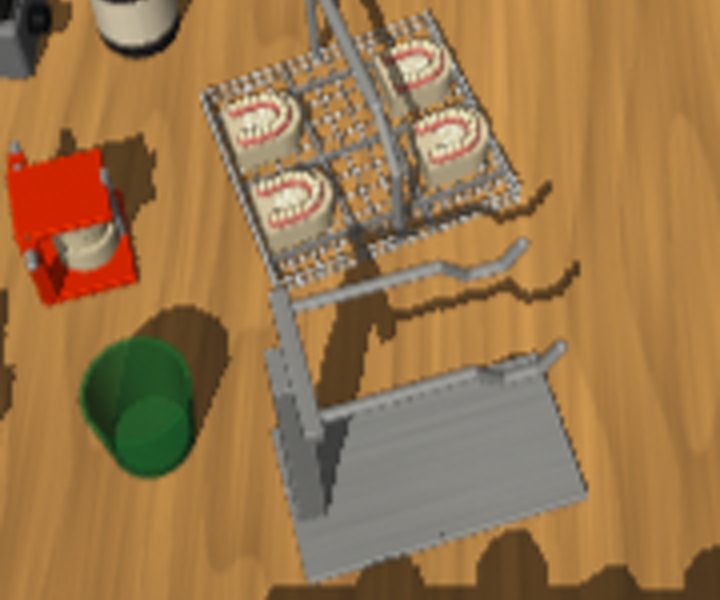

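Four models are present and all face alike. The key features can be read in both views: pot rim, pivot head, wing, grab, basket corners and hook tips. I'll fit the object poses to these.

```bash
cat > h.py <<'E'
import numpy as np
from scipy.spatial.transform import Rotation as R
from scipy.optimize import least_squares
from plant import r
def cam(n):
    c=r.camera_params(n); return c,R.from_quat(c["attitude"]).as_matrix(),np.array(c["position"])
C={n:cam(n) for n in("scene","side")}
def proj(n,P):
    c,M,p=C[n]; q=(np.atleast_2d(P)-p)@M
    return np.c_[c["cx"]+c["fx"]*q[:,0]/q[:,2],c["cy"]+c["fy"]*q[:,1]/q[:,2]]
def tool(): 
    s=r.get_state(); return np.array(s["tool_pos"]),R.from_quat(s["eef_rot"]).as_matrix()
def wproj(P,pose=None):
    p,M=pose or tool(); c=r.camera_params("wrist"); H=np.array(c["hand_eye"])
    t=(np.atleast_2d(P)-p)@M; q=(t-H[:3,3])@H[:3,:3]
    h=np.hypot(q[:,0],q[:,1]); th=np.arctan2(h,q[:,2])
    return np.c_[c["cx"]+c["fx"]*th*q[:,0]/h, c["cy"]+c["fy"]*th*q[:,1]/h]
def wray(uv,z,pose=None):
    "pixels to world points at height z"
    p,M=pose or tool(); c=r.camera_params("wrist"); H=np.array(c["hand_eye"])
    d=(np.atleast_2d(uv)-[c["cx"],c["cy"]])/c["fx"]; th=np.hypot(*d.T)[:,None]
    ray=np.c_[d/th*np.sin(th),np.cos(th)]@H[:3,:3].T@M.T; o=p+M@H[:3,3]
    return o+ray*((z-o[2])/ray[:,2])[:,None]
def loc(pose,L):
    x,y,a=pose; L=np.atleast_2d(L); c,s=np.cos(a),np.sin(a)
    return np.c_[x+c*L[:,0]-s*L[:,1],y+s*L[:,0]+c*L[:,1],L[:,2]]
def fit(obs,x0):
    "obs: list of (cam,(u,v),local point)"
    f=lambda p:np.concatenate([(proj(n,loc(p,L))-uv).ravel() for n,uv,L in obs])
    s=least_squares(f,x0,loss="soft_l1"); return s.x,f(s.x).reshape(-1,2)
def delta(P,yaw=None):
    "tool-axes shift for the carry_out call to reach world P; and rot about tool z so that tool x points at world yaw (tool down)"
    p,M=tool(); sh=M.T@(np.array(P)-p)
    cur=np.arctan2(M[1,0],M[0,0]); out=[np.round(sh,4)]
    if yaw is not None:
        Y=R.from_matrix(np.array([[np.cos(yaw),np.sin(yaw),0],[np.sin(yaw),-np.cos(yaw),0],[0,0,-1]]).T.T)
        out.append(np.round((R.from_matrix(M).inv()*Y).as_rotvec(),4))
    return out
E
cat > f.py <<'E'
from h import *
s=lambda X,Y:("scene",(165+X/2.5,110+Y/2.5)); a=lambda X,Y:("side",(220+X/4,100+Y/4)); b=lambda X,Y:("side",(220+X/4,235+Y/4))
np.set_printoptions(precision=3,suppress=True)
def go(nm,l,x0):
    p,e=fit([(o[0],o[1],np.array(L)) for o,L in l],x0); print(nm,p); print(e.round(1).tolist()); return p
B=[(b(205,92),[.1,-.092,.018]),(b(430,15),[-.1,-.092,.018]),(b(520,185),[-.1,.092,.018]),(b(280,283),[.1,.092,.018]),
 (s(515,188),[-.1,-.092,.018]) if 0 else (s(640,265),[.1,.092,.018]),(s(515,188),[-.1,.092,.018]),(s(432,265),[-.1,-.092,.018]),(s(500,225),[0,-.056,.15]),(s(573,168),[0,.056,.15])]
basket=go("basket",B,[.6,.2,0])
t=.229
H=[(b(523,243),[-.024,-.035,t]),(b(563,347),[-.024,.035,t]),(s(645,42),[-.024,-.035,t]),(s(682,18),[-.024,.035,t]),(s(660,63),[0,-.035,.21]),(s(695,40),[0,.035,.21]),(b(462,276),[0,-.035,.21]),(b(497,378),[0,.035,.21])]
hook=go("hook",H,[.5,.4,0])
def rim(q):
    x,y=q; A=np.linspace(0,2*np.pi,400); P=np.c_[x+.11*np.cos(A),y+.11*np.sin(A),0*A+.066]
    u=proj("side",P);v=proj("scene",P)
    return [u[:,0].min()-304,u[:,0].max()-367,u[:,1].min()-169.2,v[:,0].min()-247.6,v[:,0].max()-320,v[:,1].min()-189.2]
q=least_squares(rim,[.6,-.1]); print("pot",q.x,np.round(q.fun,1))
px,py=q.x
def pf(p):
    a=p[0]; O=[]
    piv=loc((px,py,a),[-.145,0,.137])[0]; clw=loc((px,py,a),[.15,0,.148])[0]
    g=lambda d,h:loc((piv[0],piv[1],a-p[1]),[d,0,h])
    for P,(n,uv) in [(piv,("side",(358.2,153.7))),(piv,("scene",(235,191.2))),(clw,("side",(312.5,204))),(clw,("scene",(333,200))),(g(.305,.134),("side",(302.5,117))),(g(.305,.134),("scene",(178,273))),(g(.228,.206),("side",(315,109.5))),(g(.228,.206),("scene",(185.8,234.8)))]:
        O.append((proj(n,P)-uv).ravel())
    return np.concatenate(O)
best=min((least_squares(pf,[a0,1.8]) for a0 in (0,1.5,3,4.5)),key=lambda s:s.cost)
print("pot yaw, bridge",best.x,best.fun.reshape(-1,2).round(1).tolist())
a,br=best.x; piv=loc((px,py,a),[-.145,0,.137])[0]
print("piv",piv,"wing",loc((piv[0],piv[1],a-br),[.145,0,.2]),"grab",loc((piv[0],piv[1],a-br),[.228,0,.18]))
print("models",loc(basket,[[sx*.065,sy*.036,.025] for sx in(1,-1) for sy in(1,-1)]))
E
python3 f.py
```

```text
basket [0.549 0.146 0.425]
[[-1.8, -1.4], [-1.6, -2.8], [-0.1, -0.8], [-0.7, -1.1], [0.7, -3.0], [0.9, -2.0], [-1.3, -1.9], [6.5, -4.9], [-0.1, -2.4]]
hook [0.451 0.388 0.296]
[[-3.8, -0.6], [-4.5, -0.6], [1.9, -1.9], [1.5, -1.4], [0.8, -1.8], [1.1, -1.9], [2.0, -2.7], [2.1, -2.2]]
pot [ 0.466 -0.142] [-0.3 -0.7 -1.4  0.2  0.2 -1.6]
pot yaw, bridge [ 0.979 -4.516] [[-0.6, -2.0], [-0.1, 0.5], [-3.7, -1.8], [-0.1, 1.9], [-1.9, -2.6], [-1.5, 0.9], [-1.6, -1.5], [1.1, -0.7]]
piv [ 0.385 -0.262  0.137] wing [[ 0.487 -0.365  0.2  ]] grab [[ 0.546 -0.424  0.18 ]]
models [[0.594 0.206 0.025]
 [0.623 0.14  0.025]
 [0.475 0.152 0.025]
 [0.505 0.087 0.025]]
```

```bash
cat >> h.py <<'E'
def plan(wps,start=None):
    "wps: [(P,yaw)]; prints per call the xyz shift, rot z and rows needed (tool pointing down; first shift from measured pose)"
    if start is None:
        p,M=tool(); y=np.arctan2(M[1,0],M[0,0])
    else: p,y=np.array(start[0]),start[1]
    for P,Y in wps:
        P=np.array(P,float); Y=y if Y is None else Y
        d=P-p; w=Y-y; n=int(np.ceil(max(np.linalg.norm(d)/.30,abs(w)/.9,.01)))
        for i in range(n):
            q=d/n; c,s=np.cos(y),np.sin(y)
            t=[c*q[0]+s*q[1], s*q[0]-c*q[1], -q[2]]
            k=int(np.ceil(max(np.linalg.norm(q)/.0417,abs(w/n)/.125)))
            print("xyz",np.round(t,4).tolist(),"rotz",round(-w/n,3),"rows>=",k); y+=w/n
        p=P
def show(name,n="wrist",box=None,f=1):
    import cv2
    I=cv2.cvtColor(r.snapshot(n),cv2.COLOR_RGB2BGR)
    if box: I=I[box[1]:box[3],box[0]:box[2]]
    cv2.imwrite(f"pics/{name}.png",cv2.resize(I,None,fx=f,fy=f,interpolation=cv2.INTER_CUBIC))
def tri(*o):
    "triangulate from (cam,(u,v))"
    return least_squares(lambda P:np.concatenate([(proj(n,P)-uv).ravel() for n,uv in o]),[.6,0,.1])
E
python3 - <<'E'
from h import *
t=tri(("side",(247,211)),("scene",(380,241))); print("bottle1 cap",t.x.round(3),t.fun.round(1))
plan([([.247,.574,.31],2.4),([.549,.146,.31],.425)])
E
```

```text
bottle1 cap [0.738 0.032 0.164] [ 0. -0.  0.  0.]
xyz [-0.0003, 0.0004, -0.072] rotz 0.336 rows>= 3
xyz [-0.1706, -0.0372, -0.0] rotz 0.658 rows>= 6
xyz [-0.1577, 0.0749, -0.0] rotz 0.658 rows>= 6
xyz [-0.0789, 0.1558, -0.0] rotz 0.658 rows>= 6
```

carry_out(
  plan=[
    {"xyz": [0,0,-0.072],"rot": [0,0,0.336],"grip": 0},
    {"xyz": [0,0,-0.072],"rot": [0,0,0.336],"grip": 0},
    {"xyz": [0,0,-0.072],"rot": [0,0,0.336],"grip": 0},
  ],
)

```text
clock: 0.35
tool_pos: [0.2477, 0.5774, 0.3168]
eef_rot: [0.365, 0.931, 0.006, -0.0]
contact_force: [-0.3, 0.7, 1.0]
opening: 1.002
finger_force: 0.0
```

carry_out(
  plan=[
    {"xyz": [-0.17,-0.037,0],"rot": [0,0,0.658],"grip": 0},
    {"xyz": [-0.17,-0.037,0],"rot": [0,0,0.658],"grip": 0},
    {"xyz": [-0.17,-0.037,0],"rot": [0,0,0.658],"grip": 0},
    {"xyz": [-0.17,-0.037,0],"rot": [0,0,0.658],"grip": 0},
    {"xyz": [-0.17,-0.037,0],"rot": [0,0,0.658],"grip": 0},
    {"xyz": [-0.17,-0.037,0],"rot": [0,0,0.658],"grip": 0},
    {"xyz": [-0.17,-0.037,0],"rot": [0,0,0.658],"grip": 0},
  ],
)

```text
clock: 0.93
tool_pos: [0.3477, 0.4309, 0.3106]
eef_rot: [0.645, 0.764, -0.0, 0.0]
contact_force: [0.0, 0.8, 0.0]
opening: 1.0
finger_force: 0.0
```

carry_out(
  plan=[
    {"xyz": [-0.158,0.075,0],"rot": [0,0,0.658],"grip": 0},
    {"xyz": [-0.158,0.075,0],"rot": [0,0,0.658],"grip": 0},
    {"xyz": [-0.158,0.075,0],"rot": [0,0,0.658],"grip": 0},
    {"xyz": [-0.158,0.075,0],"rot": [0,0,0.658],"grip": 0},
    {"xyz": [-0.158,0.075,0],"rot": [0,0,0.658],"grip": 0},
    {"xyz": [-0.158,0.075,0],"rot": [0,0,0.658],"grip": 0},
    {"xyz": [-0.158,0.075,0],"rot": [0,0,0.658],"grip": 0},
  ],
)

```text
clock: 1.52
tool_pos: [0.448, 0.2889, 0.3104]
eef_rot: [0.857, 0.516, -0.0, 0.0]
contact_force: [0.7, -0.1, 0.2]
opening: 0.999
finger_force: 0.0
```

carry_out(
  plan=[
    {"xyz": [-0.079,0.156,0],"rot": [0,0,0.658],"grip": 0},
    {"xyz": [-0.079,0.156,0],"rot": [0,0,0.658],"grip": 0},
    {"xyz": [-0.079,0.156,0],"rot": [0,0,0.658],"grip": 0},
    {"xyz": [-0.079,0.156,0],"rot": [0,0,0.658],"grip": 0},
    {"xyz": [-0.079,0.156,0],"rot": [0,0,0.658],"grip": 87},
    {"xyz": [-0.079,0.156,0],"rot": [0,0,0.658],"grip": 87},
    {"xyz": [-0.079,0.156,0],"rot": [0,0,0.658],"grip": 87},
    {"xyz": [-0.079,0.156,0],"rot": [0,0,0.658],"grip": 87},
  ],
)

```text
clock: 2.18
tool_pos: [0.5482, 0.1481, 0.3102]
eef_rot: [0.977, 0.214, -0.001, -0.0]
contact_force: [-0.1, -1.1, 0.5]
opening: 0.728
finger_force: 0.0
```

Run:
```python
from h import *
s=r.get_state(); print(s["clock"],s["tool_pos"],s["q"],s["opening"],delta([.549,.146,.31],.425)); show("w1",f=1.25)
```

```text
2.1833 [0.54817084 0.14806796 0.31021145] [-0.6083851   0.56348613  0.44870868  1.66696546 -0.28446127  0.97730972
 -1.19895281] 0.7283008247410768 [array([-0.0001,  0.0022,  0.0002]), array([-0.0012,  0.0008,  0.0063])]
```

View pics/w1.png

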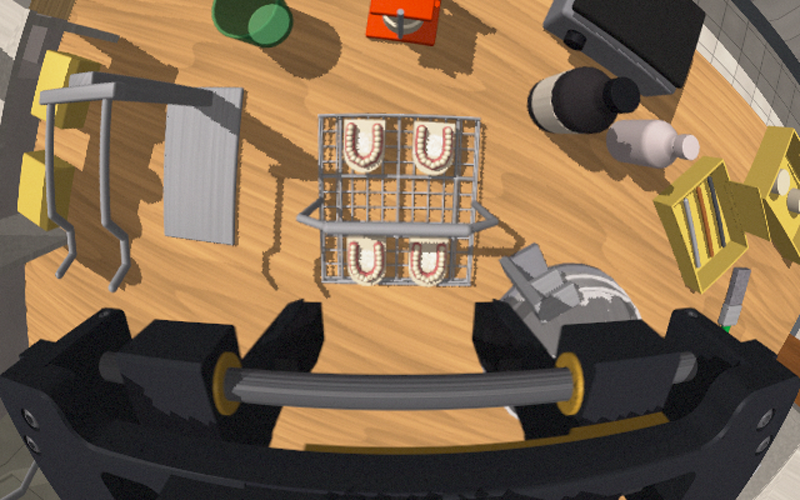

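The wrist view shows the basket corners at (319,115), (479,117), (475,287) and (322,285), and the bail bar from x=325 to 472 at row 229. The dentures are at columns 364/433 (top row) and 366/428 (bottom row).

```bash
cat > w1.py <<'E'
from h import *
pose=(np.array([.54817084,.14806796,.31021145]),R.from_quat([0.977,0.214,-0.001,0]).as_matrix())
def wfit(L,uv,x0):
    L=np.array(L);uv=np.array(uv)/1.25
    f=lambda p:(wproj(loc(p,L),pose)-uv).ravel()
    s=least_squares(f,x0,loss="soft_l1"); return s.x.round(4),(f(s.x)*1.25).reshape(-1,2).round(1).tolist()
print("basket",wfit([[.1,.092,.018],[.1,-.092,.018],[-.1,-.092,.018],[-.1,.092,.018],[0,.056,.15],[0,-.056,.15]],[[319,115],[479,117],[475,287],[322,285],[325,229],[472,230]],[.549,.146,.425]))
t=.229
print("hook",wfit([[-.024,.035,t],[-.024,-.035,t],[.118,.035,t],[.118,-.035,t]],[[62,275],[115,288],[50,98],[105,98]],[.451,.388,.296]))
E
python3 w1.py
cat >> w1.py <<'E'
b=wfit([[.1,.092,.018],[.1,-.092,.018],[-.1,-.092,.018],[-.1,.092,.018],[0,.056,.15],[0,-.056,.15]],[[319,115],[479,117],[475,287],[322,285],[325,229],[472,230]],[.549,.146,.425])[0]
L=[[s*.065,t*.036,0.046] for s in(1,-1) for t in(1,-1)]
print(loc(b,L).round(3)); print((wproj(loc(b,L),pose)*1.25).round())
for x,y in ((.027,0),(-.031,0),(0,.022),(0,-.022)): print((wproj(loc(b,[[l[0]+x,l[1]+y,.034] for l in L]),pose)*1.25).round().tolist())
E
python3 w1.py
```

```text
basket (array([0.5481, 0.1474, 0.424 ]), [[-1.3, 0.7], [2.2, 0.2], [-2.3, -3.0], [1.3, -2.2], [5.9, 0.3], [-4.6, 0.4]])
hook (array([0.4465, 0.3795, 0.3271]), [[-1.6, -0.3], [0.4, -1.9], [-0.5, 7.5], [1.9, 0.1]])
basket (array([0.5481, 0.1474, 0.424 ]), [[-1.3, 0.7], [2.2, 0.2], [-2.3, -3.0], [1.3, -2.2], [5.9, 0.3], [-4.6, 0.4]])
hook (array([0.4465, 0.3795, 0.3271]), [[-1.6, -0.3], [0.4, -1.9], [-0.5, 7.5], [1.9, 0.1]])
[[0.593 0.207 0.046]
 [0.622 0.141 0.046]
 [0.474 0.153 0.046]
 [0.504 0.088 0.046]]
[[365. 146.]
 [434. 147.]
 [366. 264.]
 [430. 264.]]
[[366.0, 121.0], [433.0, 122.0], [367.0, 238.0], [430.0, 238.0]]
[[366.0, 174.0], [432.0, 174.0], [367.0, 285.0], [429.0, 286.0]]
[[346.0, 146.0], [412.0, 146.0], [348.0, 260.0], [410.0, 261.0]]
[[386.0, 146.0], [453.0, 147.0], [386.0, 261.0], [449.0, 261.0]]
```

```bash
cat > wp.py <<'E'
from h import *
b=(.5481,.1474,.424); e=np.array([np.cos(-.2),np.sin(-.2)]); n=np.array([-e[1],e[0]])
def pick(sx,sy,z,dx):
    return np.r_[loc(b,[sx*.065+dx,sy*.036,0])[0][:2],z]
def slot(i,j,z,dx): # model x along +n if dx>0 given along n
    return np.r_[np.array([.466,-.142])+e*.036*i+n*(.036*j+dx),z]
if __name__=="__main__":
    A=pick(1,1,.2,.007);S=slot(1,1,.2,.007)
    print(A,S); plan([(A,.424),(np.r_[A[:2],.016],None),(A,None),(S,1.37)])
E
python3 wp.py
```

```text
[0.5989137  0.20983371 0.2       ] [ 0.50982518 -0.10700923  0.2       ]
xyz [0.0719, -0.0347, 0.1103] rotz 0.007 rows>= 4
xyz [0.0, 0.0, 0.184] rotz -0.0 rows>= 5
xyz [0.0, 0.0, -0.184] rotz -0.0 rows>= 5
xyz [-0.1058, 0.1261, -0.0] rotz -0.473 rows>= 4
xyz [-0.1516, 0.064, -0.0] rotz -0.473 rows>= 4
```

carry_out(
  plan=[
    {"xyz": [0.072,-0.035,0.11],"rot": [0,0,0.007],"grip": 98},
    {"xyz": [0.072,-0.035,0.11],"rot": [0,0,0.007],"grip": 98},
    {"xyz": [0.072,-0.035,0.11],"rot": [0,0,0.007],"grip": 98},
    {"xyz": [0.072,-0.035,0.11],"rot": [0,0,0.007],"grip": 98},
    {"xyz": [0.072,-0.035,0.11],"rot": [0,0,0.007],"grip": 98},
    {"xyz": [0.072,-0.035,0.11],"rot": [0,0,0.007],"grip": 98},
  ],
)

```text
clock: 2.73
tool_pos: [0.5995, 0.2078, 0.2012]
eef_rot: [0.978, 0.209, -0.0, 0.0]
contact_force: [0.0, -0.7, 1.4]
opening: 0.619
finger_force: 0.0
```

carry_out(
  plan=[
    {"xyz": [0,0,0.03],"rot": [0,0,0],"grip": 98},
    {"xyz": [0,0,0.06],"rot": [0,0,0],"grip": 98},
    {"xyz": [0,0,0.09],"rot": [0,0,0],"grip": 98},
    {"xyz": [0,0,0.115],"rot": [0,0,0],"grip": 98},
    {"xyz": [0,0,0.12],"rot": [0,0,0],"grip": 98},
    {"xyz": [0,0,0.12],"rot": [0,0,0],"grip": 98},
  ],
)

```text
clock: 3.23
tool_pos: [0.5997, 0.2069, 0.0816]
eef_rot: [0.978, 0.208, -0.0, 0.0]
contact_force: [1.1, 0.3, 0.7]
opening: 0.616
finger_force: 0.0
```

Run:
```python
from wp import *
s=r.get_state(); print(s["opening"],s["contact_force"],delta(pick(1,1,.016,.007),.424)); show("w2",f=1.25)
```

```text
0.6159668885036798 [1.09194645 0.29682255 0.70467406] [array([ 0.0005, -0.003 ,  0.0656]), array([ 0.0004,  0.0005, -0.0059])]
```

View pics/w2.png

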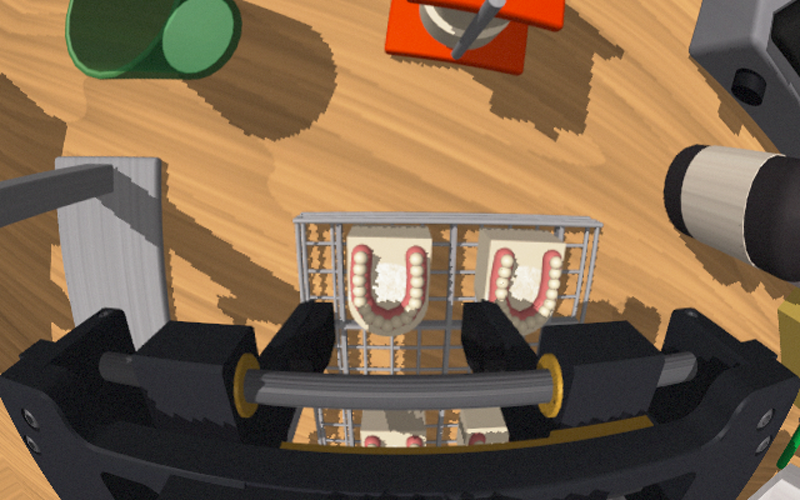

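The fingers straddle model A (base columns 347–432, tips centred on column 399), so it needs a shift of about 3.5 mm along tool −y.

carry_out(
  plan=[
    {"xyz": [0,-0.0035,0.01],"rot": [0,0,0],"grip": 98},
    {"xyz": [0,-0.0035,0.025],"rot": [0,0,0],"grip": 98},
    {"xyz": [0,-0.0035,0.04],"rot": [0,0,0],"grip": 98},
    {"xyz": [0,-0.0035,0.055],"rot": [0,0,0],"grip": 98},
    {"xyz": [0,-0.0035,0.065],"rot": [0,0,0],"grip": 98},
    {"xyz": [0,-0.0035,0.065],"rot": [0,0,0],"grip": 98},
  ],
)

```text
clock: 3.78
tool_pos: [0.5974, 0.2111, 0.0142]
eef_rot: [0.978, 0.208, -0.001, 0.0]
contact_force: [-0.8, 0.0, 0.6]
opening: 0.615
finger_force: 0.0
```

carry_out(
  plan=[
    {"xyz": [0,0,0],"rot": [0,0,0],"grip": 255},
    {"xyz": [0,0,0],"rot": [0,0,0],"grip": 255},
    {"xyz": [0,0,0],"rot": [0,0,0],"grip": 255},
    {"xyz": [0,0,0],"rot": [0,0,0],"grip": 255},
    {"xyz": [0,0,0],"rot": [0,0,0],"grip": 255},
  ],
  squeeze=25,
)

```text
clock: 4.2
tool_pos: [0.5988, 0.2113, 0.0163]
eef_rot: [0.978, 0.208, 0.001, -0.0]
contact_force: [1.1, -0.2, 1.7]
opening: 0.499
finger_force: 24.8
```

carry_out(
  plan=[
    {"xyz": [0,0,-0.02],"rot": [0,0,0],"grip": 255},
    {"xyz": [0,0,-0.05],"rot": [0,0,0],"grip": 255},
    {"xyz": [0,0,-0.08],"rot": [0,0,0],"grip": 255},
    {"xyz": [0,0,-0.11],"rot": [0,0,0],"grip": 255},
    {"xyz": [0,0,-0.15],"rot": [0,0,0],"grip": 255},
    {"xyz": [0,0,-0.184],"rot": [0,0,0],"grip": 255},
    {"xyz": [0,0,-0.184],"rot": [0,0,0],"grip": 255},
    {"xyz": [0,0,-0.184],"rot": [0,0,0],"grip": 255},
  ],
)

```text
clock: 4.87
tool_pos: [0.5997, 0.2115, 0.2021]
eef_rot: [0.978, 0.208, 0.002, -0.0]
contact_force: [0.1, -0.4, -1.6]
opening: 0.497
finger_force: 24.8
```

Run:
```python
from wp import *
S=slot(1,1,.2,.007); plan([(S,1.37),(slot(1,1,.03,.007),None)])
```

```text
xyz [-0.1058, 0.1272, 0.0011] rotz -0.476 rows>= 4
xyz [-0.1523, 0.0646, 0.0011] rotz -0.476 rows>= 4
xyz [0.0, 0.0, 0.17] rotz -0.0 rows>= 5
```

carry_out(
  plan=[
    {"xyz": [-0.106,0.127,0.001],"rot": [0,0,-0.476],"grip": 255},
    {"xyz": [-0.106,0.127,0.001],"rot": [0,0,-0.476],"grip": 255},
    {"xyz": [-0.106,0.127,0.001],"rot": [0,0,-0.476],"grip": 255},
    {"xyz": [-0.106,0.127,0.001],"rot": [0,0,-0.476],"grip": 255},
    {"xyz": [-0.106,0.127,0.001],"rot": [0,0,-0.476],"grip": 255},
    {"xyz": [-0.106,0.127,0.001],"rot": [0,0,-0.476],"grip": 255},
  ],
)

```text
clock: 5.37
tool_pos: [0.5515, 0.0482, 0.1976]
eef_rot: [0.903, 0.429, -0.002, -0.0]
contact_force: [-0.1, 1.6, -0.5]
opening: 0.502
finger_force: 24.8
```

carry_out(
  plan=[
    {"xyz": [-0.152,0.065,0.001],"rot": [0,0,-0.476],"grip": 255},
    {"xyz": [-0.152,0.065,0.001],"rot": [0,0,-0.476],"grip": 255},
    {"xyz": [-0.152,0.065,0.001],"rot": [0,0,-0.476],"grip": 255},
    {"xyz": [-0.152,0.065,0.001],"rot": [0,0,-0.476],"grip": 255},
    {"xyz": [-0.152,0.065,0.001],"rot": [0,0,-0.476],"grip": 255},
    {"xyz": [-0.152,0.065,0.001],"rot": [0,0,-0.476],"grip": 255},
    {"xyz": [-0.152,0.065,0.001],"rot": [0,0,-0.476],"grip": 255},
  ],
)

```text
clock: 5.95
tool_pos: [0.5092, -0.1055, 0.1969]
eef_rot: [0.774, 0.633, 0.0, -0.001]
contact_force: [0.2, 0.3, -1.4]
opening: 0.497
finger_force: 24.8
```

Run:
```python
from wp import *
print(delta(slot(1,1,.025,.007),1.37)); show("w3",f=1.25)
```

```text
[array([-0.0017,  0.0011,  0.1719]), array([-0.0011, -0.0017,  0.0011])]
```

View pics/w3.png

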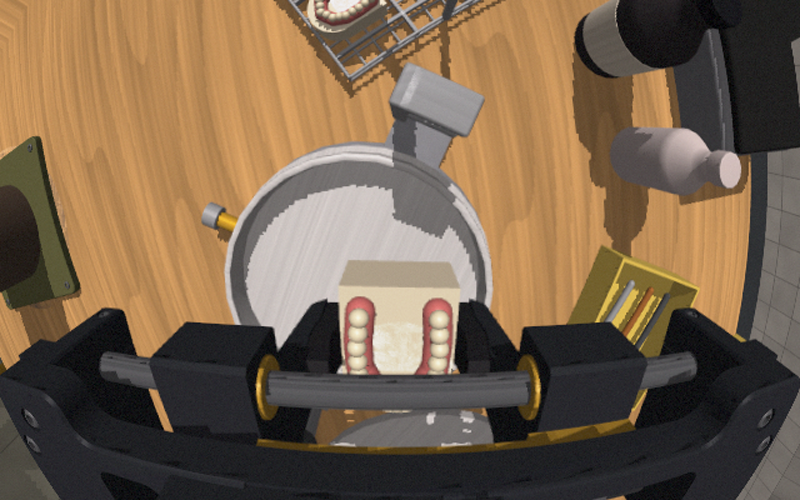

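Model A is held upright over the pot. The rim's outer edge is at left (226,270), right (492,275) and top (360,143). I'll check the pot centre from those.

Run:
```python
from wp import *
P=wray(np.array([[226,270],[236,222],[275,175],[360,143],[440,175],[478,225],[492,275]])/1.25,.066); 
s=least_squares(lambda c:np.hypot(*(P[:,:2]-c).T)-.110,[.466,-.142]); print(s.x.round(4),s.fun.round(4))
s=least_squares(lambda c:np.hypot(*(P[:,:2]-c[:2]).T)-c[2],[.466,-.142,.11]); print(s.x.round(4))
C=wray(np.array([[437,100]])/1.25,.148); print("claw",C)
```

```text
[ 0.4674 -0.1388] [-0.0022 -0.0015 -0.0015  0.0036  0.0006 -0.0026 -0.0025]
[ 0.4684 -0.1339  0.1064]
claw [[ 0.54574706 -0.0155175   0.148     ]]
```

carry_out(
  plan=[
    {"xyz": [-0.001,0.001,0.04],"rot": [0,0,0],"grip": 255},
    {"xyz": [-0.001,0.001,0.075],"rot": [0,0,0],"grip": 255},
    {"xyz": [-0.001,0.001,0.105],"rot": [0,0,0],"grip": 255},
    {"xyz": [-0.001,0.001,0.13],"rot": [0,0,0],"grip": 255},
    {"xyz": [-0.001,0.001,0.15],"rot": [0,0,0],"grip": 255},
    {"xyz": [-0.001,0.001,0.16],"rot": [0,0,0],"grip": 255},
    {"xyz": [-0.001,0.001,0.166],"rot": [0,0,0],"grip": 255},
    {"xyz": [-0.001,0.001,0.17],"rot": [0,0,0],"grip": 255},
  ],
)

```text
clock: 6.67
tool_pos: [0.5102, -0.1068, 0.0272]
eef_rot: [0.773, 0.634, 0.0, -0.0]
contact_force: [0.5, 0.5, -0.8]
opening: 0.498
finger_force: 24.8
```

carry_out(
  plan=[
    {"xyz": [0,0,0.001],"rot": [0,0,0],"grip": 255},
    {"xyz": [0,0,0.001],"rot": [0,0,0],"grip": 98},
    {"xyz": [0,0,0.001],"rot": [0,0,0],"grip": 98},
    {"xyz": [0,0,0.001],"rot": [0,0,0],"grip": 98},
    {"xyz": [0,0,0.001],"rot": [0,0,0],"grip": 98},
  ],
)

```text
clock: 7.08
tool_pos: [0.5101, -0.1085, 0.0275]
eef_rot: [0.774, 0.633, 0.001, 0.001]
contact_force: [0.2, -0.5, 0.3]
opening: 0.616
finger_force: 0.0
```

carry_out(
  plan=[
    {"xyz": [0,0,-0.03],"rot": [0,0,0],"grip": 98},
    {"xyz": [0,0,-0.07],"rot": [0,0,0],"grip": 98},
    {"xyz": [0,0,-0.11],"rot": [0,0,0],"grip": 98},
    {"xyz": [0,0,-0.15],"rot": [0,0,0],"grip": 98},
    {"xyz": [0,0,-0.175],"rot": [0,0,0],"grip": 98},
    {"xyz": [0,0,-0.175],"rot": [0,0,0],"grip": 98},
  ],
)

```text
clock: 7.58
tool_pos: [0.5128, -0.1092, 0.2073]
eef_rot: [0.774, 0.633, 0.004, 0.004]
contact_force: [0.2, -0.4, 0.6]
opening: 0.614
finger_force: 0.0
```

Run:
```python
from wp import *
plan([(pick(1,-1,.2,.007),.424),(pick(1,-1,.016,.007),None)])
```

```text
xyz [0.1357, 0.0315, 0.0036] rotz 0.473 rows>= 4
xyz [0.1351, -0.0338, 0.0036] rotz 0.473 rows>= 4
xyz [0.0, 0.0, 0.184] rotz -0.0 rows>= 5
```

carry_out(
  plan=[
    {"xyz": [0.136,0.031,0.004],"rot": [0,0,0.473],"grip": 98},
    {"xyz": [0.136,0.031,0.004],"rot": [0,0,0.473],"grip": 98},
    {"xyz": [0.136,0.031,0.004],"rot": [0,0,0.473],"grip": 98},
    {"xyz": [0.136,0.031,0.004],"rot": [0,0,0.473],"grip": 98},
    {"xyz": [0.136,0.031,0.004],"rot": [0,0,0.473],"grip": 98},
    {"xyz": [0.136,0.031,0.004],"rot": [0,0,0.473],"grip": 98},
  ],
)

```text
clock: 8.08
tool_pos: [0.5664, 0.0194, 0.1969]
eef_rot: [0.9, 0.436, -0.001, 0.0]
contact_force: [-0.3, -0.4, -0.6]
opening: 0.614
finger_force: 0.0
```

carry_out(
  plan=[
    {"xyz": [0.135,-0.034,0.003],"rot": [0,0,0.473],"grip": 98},
    {"xyz": [0.135,-0.034,0.003],"rot": [0,0,0.473],"grip": 98},
    {"xyz": [0.135,-0.034,0.003],"rot": [0,0,0.473],"grip": 98},
    {"xyz": [0.135,-0.034,0.003],"rot": [0,0,0.473],"grip": 98},
    {"xyz": [0.135,-0.034,0.003],"rot": [0,0,0.473],"grip": 98},
    {"xyz": [0.135,-0.034,0.003],"rot": [0,0,0.473],"grip": 98},
    {"xyz": [0.135,-0.034,0.003],"rot": [0,0,0.473],"grip": 98},
  ],
)

```text
clock: 8.67
tool_pos: [0.6239, 0.1414, 0.1947]
eef_rot: [0.978, 0.21, -0.001, 0.001]
contact_force: [0.6, 0.1, 0.2]
opening: 0.614
finger_force: 0.0
```

carry_out(
  plan=[
    {"xyz": [0,0,0.03],"rot": [0,0,0],"grip": 98},
    {"xyz": [0,0,0.06],"rot": [0,0,0],"grip": 98},
    {"xyz": [0,0,0.09],"rot": [0,0,0],"grip": 98},
    {"xyz": [0,0,0.115],"rot": [0,0,0],"grip": 98},
    {"xyz": [0,0,0.12],"rot": [0,0,0],"grip": 98},
    {"xyz": [0,0,0.12],"rot": [0,0,0],"grip": 98},
  ],
)

```text
clock: 9.17
tool_pos: [0.6231, 0.1425, 0.0736]
eef_rot: [0.978, 0.21, -0.002, 0.0]
contact_force: [0.1, 0.0, 0.1]
opening: 0.618
finger_force: 0.0
```

```bash
cat > chk.py <<'E'
from wp import *
import sys,cv2
# model check without viewing: gum (reddish) blob centroid between the fingers, as world position at z=.044
def gum(zt=.042,box=None):
    pose=tool(); I=cv2.cvtColor(r.snapshot("wrist"),cv2.COLOR_RGB2HSV); 
    m=cv2.inRange(I,(0,70,60),(10,200,255))|cv2.inRange(I,(168,70,60),(180,200,255)); m=cv2.morphologyEx(m,cv2.MORPH_CLOSE,np.ones((15,15)))
    k,_,st,ce=cv2.connectedComponentsWithStats(m)
    for i in range(1,k):
        if st[i,4]>250: print("gum",st[i].tolist(),ce[i].round(),wray(ce[i],zt,pose)[0][:2].round(4))
E
python3 - <<'E'
from chk import *
gum(); print(delta(pick(1,-1,.016,.007),.424), pick(1,-1,.016,0))
E
```

```text
gum [215, 0, 92, 43, 662] [266.  25.] [0.7247 0.2215]
gum [289, 194, 70, 71, 2318] [320. 228.] [0.6261 0.1432]
[array([0.004 , 0.0006, 0.0593]), array([ 0.0007,  0.0007, -0.0013])] [0.62215503 0.1413294  0.016     ]
```

carry_out(
  plan=[
    {"xyz": [0.004,0,0.01],"rot": [0,0,0],"grip": 98},
    {"xyz": [0.004,0,0.022],"rot": [0,0,0],"grip": 98},
    {"xyz": [0.004,0,0.036],"rot": [0,0,0],"grip": 98},
    {"xyz": [0.004,0,0.05],"rot": [0,0,0],"grip": 98},
    {"xyz": [0.004,0,0.058],"rot": [0,0,0],"grip": 98},
    {"xyz": [0.004,0,0.058],"rot": [0,0,0],"grip": 98},
  ],
)

```text
clock: 9.72
tool_pos: [0.6263, 0.147, 0.014]
eef_rot: [0.978, 0.211, -0.002, -0.0]
contact_force: [0.1, -0.9, 0.0]
opening: 0.616
finger_force: 0.0
```

carry_out(
  plan=[
    {"xyz": [0,0,0],"rot": [0,0,0],"grip": 255},
    {"xyz": [0,0,0],"rot": [0,0,0],"grip": 255},
    {"xyz": [0,0,0],"rot": [0,0,0],"grip": 255},
    {"xyz": [0,0,0],"rot": [0,0,0],"grip": 255},
    {"xyz": [0,0,0],"rot": [0,0,0],"grip": 255},
  ],
  squeeze=25,
)

```text
clock: 10.13
tool_pos: [0.6284, 0.1474, 0.0171]
eef_rot: [0.978, 0.211, 0.0, -0.0]
contact_force: [-0.0, 0.4, -0.5]
opening: 0.499
finger_force: 25.0
```

carry_out(
  plan=[
    {"xyz": [0,0,-0.02],"rot": [0,0,0],"grip": 255},
    {"xyz": [0,0,-0.05],"rot": [0,0,0],"grip": 255},
    {"xyz": [0,0,-0.08],"rot": [0,0,0],"grip": 255},
    {"xyz": [0,0,-0.11],"rot": [0,0,0],"grip": 255},
    {"xyz": [0,0,-0.15],"rot": [0,0,0],"grip": 255},
    {"xyz": [0,0,-0.184],"rot": [0,0,0],"grip": 255},
    {"xyz": [0,0,-0.184],"rot": [0,0,0],"grip": 255},
    {"xyz": [0,0,-0.184],"rot": [0,0,0],"grip": 255},
  ],
)

```text
clock: 10.8
tool_pos: [0.6295, 0.1474, 0.2033]
eef_rot: [0.978, 0.211, 0.003, -0.0]
contact_force: [0.5, 0.5, -1.8]
opening: 0.496
finger_force: 25.0
```

Run:
```python
from wp import *
plan([(slot(-1,1,.2,.007),1.37),(slot(-1,1,.026,.007),None)])
```

```text
xyz [-0.1362, 0.0702, 0.0016] rotz -0.473 rows>= 4
xyz [-0.1532, 0.0005, 0.0016] rotz -0.473 rows>= 4
xyz [0.0, 0.0, 0.174] rotz -0.0 rows>= 5
```

carry_out(
  plan=[
    {"xyz": [-0.136,0.07,0.002],"rot": [0,0,-0.473],"grip": 255},
    {"xyz": [-0.136,0.07,0.002],"rot": [0,0,-0.473],"grip": 255},
    {"xyz": [-0.136,0.07,0.002],"rot": [0,0,-0.473],"grip": 255},
    {"xyz": [-0.136,0.07,0.002],"rot": [0,0,-0.473],"grip": 255},
    {"xyz": [-0.136,0.07,0.002],"rot": [0,0,-0.473],"grip": 255},
    {"xyz": [-0.136,0.07,0.002],"rot": [0,0,-0.473],"grip": 255},
  ],
)

```text
clock: 11.3
tool_pos: [0.5313, 0.0258, 0.1978]
eef_rot: [0.902, 0.432, -0.001, -0.001]
contact_force: [0.6, 0.6, -2.0]
opening: 0.495
finger_force: 25.0
```

carry_out(
  plan=[
    {"xyz": [-0.153,0,0.002],"rot": [0,0,-0.473],"grip": 255},
    {"xyz": [-0.153,0,0.002],"rot": [0,0,-0.473],"grip": 255},
    {"xyz": [-0.153,0,0.002],"rot": [0,0,-0.473],"grip": 255},
    {"xyz": [-0.153,0,0.002],"rot": [0,0,-0.473],"grip": 255},
    {"xyz": [-0.153,0,0.002],"rot": [0,0,-0.473],"grip": 255},
    {"xyz": [-0.153,0,0.002],"rot": [0,0,-0.473],"grip": 255},
    {"xyz": [-0.153,0,0.002],"rot": [0,0,-0.473],"grip": 255},
  ],
)

```text
clock: 11.88
tool_pos: [0.4395, -0.0908, 0.1963]
eef_rot: [0.774, 0.633, 0.001, -0.0]
contact_force: [-0.3, 0.3, -1.0]
opening: 0.498
finger_force: 25.0
```

Run:
```python
from wp import *
print(delta(slot(-1,1,.026,.007),1.37)); show("s2","scene",(165,110,485,290),2.5)
```

```text
[array([-0.0022,  0.    ,  0.1703]), array([ 0.001 , -0.0014,  0.0013])]
```

View pics/s2.png

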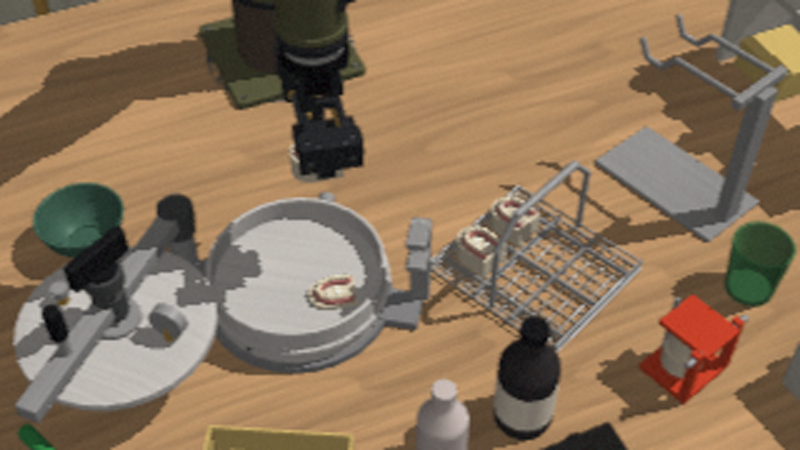

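Model A stands in the pot at (332,293), C and D are still in the basket, and B is in the gripper. Lowering B.

carry_out(
  plan=[
    {"xyz": [-0.001,0,0.04],"rot": [0,0,0],"grip": 255},
    {"xyz": [-0.001,0,0.075],"rot": [0,0,0],"grip": 255},
    {"xyz": [-0.001,0,0.105],"rot": [0,0,0],"grip": 255},
    {"xyz": [-0.001,0,0.13],"rot": [0,0,0],"grip": 255},
    {"xyz": [-0.001,0,0.15],"rot": [0,0,0],"grip": 255},
    {"xyz": [-0.001,0,0.16],"rot": [0,0,0],"grip": 255},
    {"xyz": [-0.001,0,0.166],"rot": [0,0,0],"grip": 255},
    {"xyz": [-0.001,0,0.17],"rot": [0,0,0],"grip": 255},
  ],
)

```text
clock: 12.6
tool_pos: [0.4426, -0.0931, 0.0293]
eef_rot: [0.774, 0.633, -0.002, -0.003]
contact_force: [-0.1, -0.7, -0.3]
opening: 0.495
finger_force: 25.0
```

carry_out(
  plan=[
    {"xyz": [0,0,0.001],"rot": [0,0,0],"grip": 255},
    {"xyz": [0,0,0.001],"rot": [0,0,0],"grip": 98},
    {"xyz": [0,0,0.001],"rot": [0,0,0],"grip": 98},
    {"xyz": [0,0,0.001],"rot": [0,0,0],"grip": 98},
    {"xyz": [0,0,0.001],"rot": [0,0,0],"grip": 98},
  ],
)

```text
clock: 13.02
tool_pos: [0.4419, -0.0941, 0.0296]
eef_rot: [0.774, 0.633, -0.002, -0.003]
contact_force: [-0.1, -0.5, 0.2]
opening: 0.614
finger_force: 0.0
```

carry_out(
  plan=[
    {"xyz": [0,0,-0.03],"rot": [0,0,0],"grip": 98},
    {"xyz": [0,0,-0.07],"rot": [0,0,0],"grip": 98},
    {"xyz": [0,0,-0.11],"rot": [0,0,0],"grip": 98},
    {"xyz": [0,0,-0.15],"rot": [0,0,0],"grip": 98},
    {"xyz": [0,0,-0.175],"rot": [0,0,0],"grip": 98},
    {"xyz": [0,0,-0.175],"rot": [0,0,0],"grip": 98},
  ],
)

```text
clock: 13.52
tool_pos: [0.4455, -0.095, 0.2089]
eef_rot: [0.774, 0.633, 0.001, 0.001]
contact_force: [-0.4, 0.8, -0.2]
opening: 0.614
finger_force: 0.0
```

Run:
```python
from wp import *
plan([(pick(-1,1,.2,.004),.424+np.pi)])
```

```text
xyz [0.0838, -0.0061, 0.003] rotz -0.732 rows>= 6
xyz [0.0664, 0.0515, 0.003] rotz -0.732 rows>= 6
xyz [0.015, 0.0827, 0.003] rotz -0.732 rows>= 6
```

carry_out(
  plan=[
    {"xyz": [0.084,-0.006,0.003],"rot": [0,0,-0.732],"grip": 98},
    {"xyz": [0.084,-0.006,0.003],"rot": [0,0,-0.732],"grip": 98},
    {"xyz": [0.084,-0.006,0.003],"rot": [0,0,-0.732],"grip": 98},
    {"xyz": [0.084,-0.006,0.003],"rot": [0,0,-0.732],"grip": 98},
    {"xyz": [0.084,-0.006,0.003],"rot": [0,0,-0.732],"grip": 98},
    {"xyz": [0.084,-0.006,0.003],"rot": [0,0,-0.732],"grip": 98},
    {"xyz": [0.084,-0.006,0.003],"rot": [0,0,-0.732],"grip": 98},
  ],
)

```text
clock: 14.1
tool_pos: [0.4528, -0.0108, 0.2005]
eef_rot: [0.495, 0.869, -0.001, -0.004]
contact_force: [-0.1, 0.1, -0.8]
opening: 0.612
finger_force: 0.0
```

carry_out(
  plan=[
    {"xyz": [0.066,0.051,0.003],"rot": [0,0,-0.732],"grip": 98},
    {"xyz": [0.066,0.051,0.003],"rot": [0,0,-0.732],"grip": 98},
    {"xyz": [0.066,0.051,0.003],"rot": [0,0,-0.732],"grip": 98},
    {"xyz": [0.066,0.051,0.003],"rot": [0,0,-0.732],"grip": 98},
    {"xyz": [0.066,0.051,0.003],"rot": [0,0,-0.732],"grip": 98},
    {"xyz": [0.066,0.051,0.003],"rot": [0,0,-0.732],"grip": 98},
    {"xyz": [0.066,0.051,0.003],"rot": [0,0,-0.732],"grip": 98},
  ],
)

```text
clock: 14.68
tool_pos: [0.4635, 0.0717, 0.1976]
eef_rot: [0.153, 0.988, 0.0, -0.004]
contact_force: [0.1, 0.3, -0.1]
opening: 0.615
finger_force: 0.0
```

carry_out(
  plan=[
    {"xyz": [0.015,0.083,0.003],"rot": [0,0,-0.732],"grip": 98},
    {"xyz": [0.015,0.083,0.003],"rot": [0,0,-0.732],"grip": 98},
    {"xyz": [0.015,0.083,0.003],"rot": [0,0,-0.732],"grip": 98},
    {"xyz": [0.015,0.083,0.003],"rot": [0,0,-0.732],"grip": 98},
    {"xyz": [0.015,0.083,0.003],"rot": [0,0,-0.732],"grip": 98},
    {"xyz": [0.015,0.083,0.003],"rot": [0,0,-0.732],"grip": 98},
    {"xyz": [0.015,0.083,0.003],"rot": [0,0,-0.732],"grip": 98},
    {"xyz": [0.015,0.083,0.003],"rot": [0,0,-0.732],"grip": 98},
  ],
)

```text
clock: 15.35
tool_pos: [0.4744, 0.1553, 0.1948]
eef_rot: [-0.208, 0.978, 0.002, -0.004]
contact_force: [0.4, -0.3, 0.1]
opening: 0.615
finger_force: 0.0
```

Run:
```python
from chk import *
gum(); print(delta(pick(-1,1,.076,.004),.424+np.pi), pick(-1,1,.016,0),r.get_state()["q"])
```

```text
gum [104, 54, 34, 42, 897] [118.  73.] [ 0.4409 -0.0977]
gum [82, 108, 30, 42, 713] [ 95. 125.] [ 0.5064 -0.1094]
gum [229, 163, 39, 46, 1032] [248. 184.] [0.4974 0.0904]
gum [297, 162, 41, 46, 1068] [316. 184.] [0.4699 0.153 ]
[array([-0.0036, -0.002 ,  0.1189]), array([ 0.0047, -0.0068, -0.0046])] [0.47404497 0.1534706  0.016     ] [-0.01517735  0.65828189 -0.63288922  1.96541663  0.57810771  0.71135053
  0.98785153]
```

carry_out(
  plan=[
    {"xyz": [-0.003,-0.001,0.03],"rot": [0.004,-0.006,-0.004],"grip": 98},
    {"xyz": [-0.003,-0.001,0.06],"rot": [0.004,-0.006,-0.004],"grip": 98},
    {"xyz": [-0.003,-0.001,0.09],"rot": [0.004,-0.006,-0.004],"grip": 98},
    {"xyz": [-0.003,-0.001,0.115],"rot": [0.004,-0.006,-0.004],"grip": 98},
    {"xyz": [-0.003,-0.001,0.12],"rot": [0.004,-0.006,-0.004],"grip": 98},
    {"xyz": [-0.003,-0.001,0.12],"rot": [0.004,-0.006,-0.004],"grip": 98},
  ],
)

```text
clock: 15.9
tool_pos: [0.4761, 0.1558, 0.0741]
eef_rot: [-0.212, 0.977, -0.0, -0.001]
contact_force: [1.0, -0.2, 0.3]
opening: 0.618
finger_force: 0.0
```

Run:
```python
from chk import *
gum(); print(delta(pick(-1,1,.016,.004),.424+np.pi), r.get_state()["contact_force"])
```

```text
gum [23, 34, 38, 59, 846] [40. 57.] [ 0.4385 -0.0986]
gum [0, 110, 33, 57, 1145] [ 14. 133.] [ 0.5076 -0.114 ]
gum [184, 190, 58, 68, 1880] [212. 218.] [0.4938 0.0905]
gum [286, 190, 64, 71, 2498] [318. 224.] [0.4687 0.1529]
[array([-0.0003, -0.0013,  0.0593]), array([ 0.0001, -0.0006,  0.0037])] [-0.58912169 -0.00787872  0.07382137]
```

carry_out(
  plan=[
    {"xyz": [0,0,0.01],"rot": [0,0,0],"grip": 98},
    {"xyz": [0,0,0.022],"rot": [0,0,0],"grip": 98},
    {"xyz": [0,0,0.036],"rot": [0,0,0],"grip": 98},
    {"xyz": [0,0,0.05],"rot": [0,0,0],"grip": 98},
    {"xyz": [0,0,0.058],"rot": [0,0,0],"grip": 98},
    {"xyz": [0,0,0.058],"rot": [0,0,0],"grip": 98},
  ],
)

```text
clock: 16.45
tool_pos: [0.4774, 0.1564, 0.0173]
eef_rot: [-0.213, 0.977, 0.0, 0.0]
contact_force: [-0.6, -0.9, 0.1]
opening: 0.616
finger_force: 0.0
```

carry_out(
  plan=[
    {"xyz": [0,0,0],"rot": [0,0,0],"grip": 255},
    {"xyz": [0,0,0],"rot": [0,0,0],"grip": 255},
    {"xyz": [0,0,0],"rot": [0,0,0],"grip": 255},
    {"xyz": [0,0,0],"rot": [0,0,0],"grip": 255},
    {"xyz": [0,0,0],"rot": [0,0,0],"grip": 255},
  ],
  squeeze=25,
)

```text
clock: 16.87
tool_pos: [0.4777, 0.1564, 0.0182]
eef_rot: [-0.213, 0.977, 0.001, 0.001]
contact_force: [0.4, 0.0, 6.9]
opening: 0.5
finger_force: 25.0
```

carry_out(
  plan=[
    {"xyz": [0,0,-0.02],"rot": [0,0,0],"grip": 255},
    {"xyz": [0,0,-0.05],"rot": [0,0,0],"grip": 255},
    {"xyz": [0,0,-0.08],"rot": [0,0,0],"grip": 255},
    {"xyz": [0,0,-0.11],"rot": [0,0,0],"grip": 255},
    {"xyz": [0,0,-0.15],"rot": [0,0,0],"grip": 255},
    {"xyz": [0,0,-0.184],"rot": [0,0,0],"grip": 255},
    {"xyz": [0,0,-0.184],"rot": [0,0,0],"grip": 255},
    {"xyz": [0,0,-0.184],"rot": [0,0,0],"grip": 255},
  ],
)

```text
clock: 17.53
tool_pos: [0.4779, 0.1561, 0.2028]
eef_rot: [-0.213, 0.977, 0.0, 0.002]
contact_force: [-0.3, 0.2, -1.8]
opening: 0.498
finger_force: 25.0
```

Run:
```python
from wp import *
# tool x now = model -x; at yaw 1.37 model +x along -n; grasp is 4 mm toward model +x => -n
plan([(slot(1,-1,.2,-.004),1.37)])
```

```text
xyz [0.0258, -0.0639, 0.0006] rotz -0.817 rows>= 7
xyz [0.0643, -0.025, 0.0006] rotz -0.817 rows>= 7
xyz [0.0622, 0.0298, 0.0006] rotz -0.817 rows>= 7
xyz [0.0209, 0.0657, 0.0006] rotz -0.817 rows>= 7
xyz [-0.0336, 0.0602, 0.0006] rotz -0.817 rows>= 7
```

Run:
```python
from wp import *
plan([(slot(1,-1,.2,-.004),1.37-2*np.pi)])
```

```text
xyz [0.043, -0.1066, 0.0009] rotz 0.733 rows>= 6
xyz [-0.0394, -0.108, 0.0009] rotz 0.733 rows>= 6
xyz [-0.1015, -0.0539, 0.0009] rotz 0.733 rows>= 6
```

carry_out(
  plan=[
    {"xyz": [0.043,-0.107,0.001],"rot": [0,0,0.733],"grip": 255},
    {"xyz": [0.043,-0.107,0.001],"rot": [0,0,0.733],"grip": 255},
    {"xyz": [0.043,-0.107,0.001],"rot": [0,0,0.733],"grip": 255},
    {"xyz": [0.043,-0.107,0.001],"rot": [0,0,0.733],"grip": 255},
    {"xyz": [0.043,-0.107,0.001],"rot": [0,0,0.733],"grip": 255},
    {"xyz": [0.043,-0.107,0.001],"rot": [0,0,0.733],"grip": 255},
    {"xyz": [0.043,-0.107,0.001],"rot": [0,0,0.733],"grip": 255},
  ],
)

```text
clock: 18.12
tool_pos: [0.4813, 0.0401, 0.1987]
eef_rot: [0.153, 0.988, -0.001, -0.002]
contact_force: [-0.5, -0.2, -1.3]
opening: 0.497
finger_force: 25.0
```

carry_out(
  plan=[
    {"xyz": [-0.039,-0.108,0.001],"rot": [0,0,0.733],"grip": 255},
    {"xyz": [-0.039,-0.108,0.001],"rot": [0,0,0.733],"grip": 255},
    {"xyz": [-0.039,-0.108,0.001],"rot": [0,0,0.733],"grip": 255},
    {"xyz": [-0.039,-0.108,0.001],"rot": [0,0,0.733],"grip": 255},
    {"xyz": [-0.039,-0.108,0.001],"rot": [0,0,0.733],"grip": 255},
    {"xyz": [-0.039,-0.108,0.001],"rot": [0,0,0.733],"grip": 255},
    {"xyz": [-0.039,-0.108,0.001],"rot": [0,0,0.733],"grip": 255},
  ],
)

```text
clock: 18.7
tool_pos: [0.4865, -0.074, 0.198]
eef_rot: [0.495, 0.869, -0.001, -0.001]
contact_force: [-0.5, 0.1, -1.7]
opening: 0.495
finger_force: 25.0
```

carry_out(
  plan=[
    {"xyz": [-0.101,-0.054,0.001],"rot": [0,0,0.733],"grip": 255},
    {"xyz": [-0.101,-0.054,0.001],"rot": [0,0,0.733],"grip": 255},
    {"xyz": [-0.101,-0.054,0.001],"rot": [0,0,0.733],"grip": 255},
    {"xyz": [-0.101,-0.054,0.001],"rot": [0,0,0.733],"grip": 255},
    {"xyz": [-0.101,-0.054,0.001],"rot": [0,0,0.733],"grip": 255},
    {"xyz": [-0.101,-0.054,0.001],"rot": [0,0,0.733],"grip": 255},
    {"xyz": [-0.101,-0.054,0.001],"rot": [0,0,0.733],"grip": 255},
    {"xyz": [-0.101,-0.054,0.001],"rot": [0,0,0.733],"grip": 255},
  ],
)

```text
clock: 19.37
tool_pos: [0.4918, -0.1879, 0.1973]
eef_rot: [0.772, 0.636, -0.001, -0.001]
contact_force: [-0.3, 0.5, -1.8]
opening: 0.497
finger_force: 25.0
```

Run:
```python
from chk import *
print(delta(slot(1,-1,.026,-.004),1.37)); gum(.053)
```

```text
[array([-0.0002,  0.002 ,  0.1713]), array([-0.0023, -0.0001,  0.0091])]
gum [300, 83, 43, 51, 1203] [321. 109.] [ 0.5074 -0.1134]
gum [231, 85, 41, 51, 1140] [251. 111.] [ 0.4432 -0.1015]
gum [275, 218, 86, 82, 3992] [318. 258.] [ 0.4758 -0.2614]
```

carry_out(
  plan=[
    {"xyz": [0,0.002,0.04],"rot": [0,0,0.008],"grip": 255},
    {"xyz": [0,0.002,0.075],"rot": [0,0,0.008],"grip": 255},
    {"xyz": [0,0.002,0.105],"rot": [0,0,0.008],"grip": 255},
    {"xyz": [0,0.002,0.13],"rot": [0,0,0.008],"grip": 255},
    {"xyz": [0,0.002,0.15],"rot": [0,0,0.008],"grip": 255},
    {"xyz": [0,0.002,0.16],"rot": [0,0,0.008],"grip": 255},
    {"xyz": [0,0.002,0.167],"rot": [0,0,0.008],"grip": 255},
    {"xyz": [0,0.002,0.171],"rot": [0,0,0.008],"grip": 255},
  ],
)

```text
clock: 20.08
tool_pos: [0.4943, -0.1884, 0.0265]
eef_rot: [0.776, 0.631, 0.0, -0.001]
contact_force: [-0.0, 0.4, -1.1]
opening: 0.497
finger_force: 25.0
```

carry_out(
  plan=[
    {"xyz": [0,0,0.001],"rot": [0,0,0],"grip": 255},
    {"xyz": [0,0,0.001],"rot": [0,0,0],"grip": 98},
    {"xyz": [0,0,0.001],"rot": [0,0,0],"grip": 98},
    {"xyz": [0,0,0.001],"rot": [0,0,0],"grip": 98},
    {"xyz": [0,0,0.001],"rot": [0,0,0],"grip": 98},
  ],
)

```text
clock: 20.5
tool_pos: [0.4947, -0.1888, 0.0267]
eef_rot: [0.776, 0.63, 0.0, 0.0]
contact_force: [0.4, -0.3, -0.7]
opening: 0.614
finger_force: 0.0
```

carry_out(
  plan=[
    {"xyz": [0,0,-0.03],"rot": [0,0,0],"grip": 98},
    {"xyz": [0,0,-0.07],"rot": [0,0,0],"grip": 98},
    {"xyz": [0,0,-0.11],"rot": [0,0,0],"grip": 98},
    {"xyz": [0,0,-0.15],"rot": [0,0,0],"grip": 98},
    {"xyz": [0,0,-0.175],"rot": [0,0,0],"grip": 98},
    {"xyz": [0,0,-0.175],"rot": [0,0,0],"grip": 98},
  ],
)

```text
clock: 21.0
tool_pos: [0.4974, -0.1899, 0.2066]
eef_rot: [0.777, 0.63, 0.003, 0.004]
contact_force: [-0.5, 0.7, -0.3]
opening: 0.619
finger_force: 0.0
```

Run:
```python
from wp import *
plan([(pick(-1,-1,.2,.004),.424+np.pi)])
```

```text
xyz [0.0918, -0.016, 0.0022] rotz -0.734 rows>= 6
xyz [0.0788, 0.0497, 0.0022] rotz -0.734 rows>= 6
xyz [0.0253, 0.0897, 0.0022] rotz -0.734 rows>= 6
```

carry_out(
  plan=[
    {"xyz": [0.092,-0.016,0.002],"rot": [0,0,-0.734],"grip": 98},
    {"xyz": [0.092,-0.016,0.002],"rot": [0,0,-0.734],"grip": 98},
    {"xyz": [0.092,-0.016,0.002],"rot": [0,0,-0.734],"grip": 98},
    {"xyz": [0.092,-0.016,0.002],"rot": [0,0,-0.734],"grip": 98},
    {"xyz": [0.092,-0.016,0.002],"rot": [0,0,-0.734],"grip": 98},
    {"xyz": [0.092,-0.016,0.002],"rot": [0,0,-0.734],"grip": 98},
    {"xyz": [0.092,-0.016,0.002],"rot": [0,0,-0.734],"grip": 98},
  ],
)

```text
clock: 21.58
tool_pos: [0.497, -0.0953, 0.1985]
eef_rot: [0.497, 0.868, 0.0, -0.001]
contact_force: [-0.5, -0.0, 0.1]
opening: 0.614
finger_force: 0.0
```

carry_out(
  plan=[
    {"xyz": [0.079,0.05,0.002],"rot": [0,0,-0.734],"grip": 98},
    {"xyz": [0.079,0.05,0.002],"rot": [0,0,-0.734],"grip": 98},
    {"xyz": [0.079,0.05,0.002],"rot": [0,0,-0.734],"grip": 98},
    {"xyz": [0.079,0.05,0.002],"rot": [0,0,-0.734],"grip": 98},
    {"xyz": [0.079,0.05,0.002],"rot": [0,0,-0.734],"grip": 98},
    {"xyz": [0.079,0.05,0.002],"rot": [0,0,-0.734],"grip": 98},
    {"xyz": [0.079,0.05,0.002],"rot": [0,0,-0.734],"grip": 98},
  ],
)

```text
clock: 22.17
tool_pos: [0.5006, -0.0021, 0.1965]
eef_rot: [0.154, 0.988, 0.0, -0.001]
contact_force: [0.0, 0.8, 0.1]
opening: 0.618
finger_force: 0.0
```

carry_out(
  plan=[
    {"xyz": [0.025,0.09,0.002],"rot": [0,0,-0.734],"grip": 98},
    {"xyz": [0.025,0.09,0.002],"rot": [0,0,-0.734],"grip": 98},
    {"xyz": [0.025,0.09,0.002],"rot": [0,0,-0.734],"grip": 98},
    {"xyz": [0.025,0.09,0.002],"rot": [0,0,-0.734],"grip": 98},
    {"xyz": [0.025,0.09,0.002],"rot": [0,0,-0.734],"grip": 98},
    {"xyz": [0.025,0.09,0.002],"rot": [0,0,-0.734],"grip": 98},
    {"xyz": [0.025,0.09,0.002],"rot": [0,0,-0.734],"grip": 98},
    {"xyz": [0.025,0.09,0.002],"rot": [0,0,-0.734],"grip": 98},
  ],
)

```text
clock: 22.83
tool_pos: [0.5044, 0.0911, 0.1948]
eef_rot: [-0.207, 0.978, 0.0, -0.001]
contact_force: [-1.0, -0.3, -0.8]
opening: 0.617
finger_force: 0.0
```

Run:
```python
from chk import *
gum(); print(delta(pick(-1,-1,.076,.004),.424+np.pi), pick(-1,-1,.016,0))
```

```text
gum [156, 41, 41, 45, 1168] [173.  61.] [ 0.4409 -0.0978]
gum [81, 65, 33, 41, 842] [99. 86.] [ 0.4934 -0.1842]
gum [126, 98, 38, 46, 1031] [143. 117.] [ 0.5072 -0.11  ]
gum [297, 159, 41, 46, 1089] [317. 181.] [0.4978 0.0882]
[array([-0.002 , -0.0028,  0.1189]), array([ 0.0008, -0.0007, -0.0058])] [0.50366645 0.08784616 0.016     ]
```

carry_out(
  plan=[
    {"xyz": [-0.001,-0.001,0.03],"rot": [0,0,-0.005],"grip": 98},
    {"xyz": [-0.001,-0.001,0.06],"rot": [0,0,-0.005],"grip": 98},
    {"xyz": [-0.001,-0.001,0.09],"rot": [0,0,-0.005],"grip": 98},
    {"xyz": [-0.001,-0.001,0.115],"rot": [0,0,-0.005],"grip": 98},
    {"xyz": [-0.001,-0.001,0.12],"rot": [0,0,-0.005],"grip": 98},
    {"xyz": [-0.001,-0.001,0.12],"rot": [0,0,-0.005],"grip": 98},
  ],
)

```text
clock: 23.38
tool_pos: [0.505, 0.0907, 0.074]
eef_rot: [-0.212, 0.977, -0.0, -0.002]
contact_force: [0.1, 1.2, 0.1]
opening: 0.615
finger_force: 0.0
```

carry_out(
  plan=[
    {"xyz": [0,0,0.01],"rot": [0,0,0],"grip": 98},
    {"xyz": [0,0,0.022],"rot": [0,0,0],"grip": 98},
    {"xyz": [0,0,0.036],"rot": [0,0,0],"grip": 98},
    {"xyz": [0,0,0.05],"rot": [0,0,0],"grip": 98},
    {"xyz": [0,0,0.057],"rot": [0,0,0],"grip": 98},
    {"xyz": [0,0,0.057],"rot": [0,0,0],"grip": 98},
  ],
)

```text
clock: 23.88
tool_pos: [0.506, 0.0952, 0.0184]
eef_rot: [-0.214, 0.977, 0.003, 0.001]
contact_force: [-2.7, 6.7, -2.2]
opening: 0.623
finger_force: 0.0
```

carry_out(
  plan=[
    {"xyz": [0,0,0],"rot": [0,0,0],"grip": 255},
    {"xyz": [0,0,0],"rot": [0,0,0],"grip": 255},
    {"xyz": [0,0,0],"rot": [0,0,0],"grip": 255},
    {"xyz": [0,0,0],"rot": [0,0,0],"grip": 255},
    {"xyz": [0,0,0],"rot": [0,0,0],"grip": 255},
  ],
  squeeze=25,
)

```text
clock: 24.3
tool_pos: [0.5061, 0.0953, 0.019]
eef_rot: [-0.214, 0.977, 0.004, 0.001]
contact_force: [-2.3, 6.9, -5.5]
opening: 0.497
finger_force: 25.0
```

carry_out(
  plan=[
    {"xyz": [0,0,-0.02],"rot": [0,0,0],"grip": 255},
    {"xyz": [0,0,-0.05],"rot": [0,0,0],"grip": 255},
    {"xyz": [0,0,-0.08],"rot": [0,0,0],"grip": 255},
    {"xyz": [0,0,-0.11],"rot": [0,0,0],"grip": 255},
    {"xyz": [0,0,-0.15],"rot": [0,0,0],"grip": 255},
    {"xyz": [0,0,-0.184],"rot": [0,0,0],"grip": 255},
    {"xyz": [0,0,-0.184],"rot": [0,0,0],"grip": 255},
    {"xyz": [0,0,-0.184],"rot": [0,0,0],"grip": 255},
  ],
)

```text
clock: 24.97
tool_pos: [0.5075, 0.0911, 0.2047]
eef_rot: [-0.212, 0.977, 0.0, 0.003]
contact_force: [0.1, -0.3, -0.7]
opening: 0.497
finger_force: 25.0
```

Run:
```python
from wp import *
plan([(slot(-1,-1,.2,-.004),1.37-2*np.pi)])
```

```text
xyz [0.0623, -0.0687, 0.0016] rotz 0.733 rows>= 6
xyz [0.0003, -0.0928, 0.0016] rotz 0.733 rows>= 6
xyz [-0.0618, -0.0692, 0.0016] rotz 0.733 rows>= 6
```

carry_out(
  plan=[
    {"xyz": [0.062,-0.069,0.002],"rot": [0,0,0.733],"grip": 255},
    {"xyz": [0.062,-0.069,0.002],"rot": [0,0,0.733],"grip": 255},
    {"xyz": [0.062,-0.069,0.002],"rot": [0,0,0.733],"grip": 255},
    {"xyz": [0.062,-0.069,0.002],"rot": [0,0,0.733],"grip": 255},
    {"xyz": [0.062,-0.069,0.002],"rot": [0,0,0.733],"grip": 255},
    {"xyz": [0.062,-0.069,0.002],"rot": [0,0,0.733],"grip": 255},
    {"xyz": [0.062,-0.069,0.002],"rot": [0,0,0.733],"grip": 255},
  ],
)

```text
clock: 25.55
tool_pos: [0.4775, 0.0019, 0.1992]
eef_rot: [0.153, 0.988, -0.0, -0.001]
contact_force: [0.0, -0.6, -1.2]
opening: 0.497
finger_force: 25.0
```

carry_out(
  plan=[
    {"xyz": [0,-0.093,0.002],"rot": [0,0,0.733],"grip": 255},
    {"xyz": [0,-0.093,0.002],"rot": [0,0,0.733],"grip": 255},
    {"xyz": [0,-0.093,0.002],"rot": [0,0,0.733],"grip": 255},
    {"xyz": [0,-0.093,0.002],"rot": [0,0,0.733],"grip": 255},
    {"xyz": [0,-0.093,0.002],"rot": [0,0,0.733],"grip": 255},
    {"xyz": [0,-0.093,0.002],"rot": [0,0,0.733],"grip": 255},
    {"xyz": [0,-0.093,0.002],"rot": [0,0,0.733],"grip": 255},
  ],
)

```text
clock: 26.13
tool_pos: [0.4499, -0.0865, 0.1974]
eef_rot: [0.496, 0.869, -0.0, -0.001]
contact_force: [-0.2, -0.1, -0.7]
opening: 0.498
finger_force: 25.0
```

carry_out(
  plan=[
    {"xyz": [-0.062,-0.069,0.001],"rot": [0,0,0.733],"grip": 255},
    {"xyz": [-0.062,-0.069,0.001],"rot": [0,0,0.733],"grip": 255},
    {"xyz": [-0.062,-0.069,0.001],"rot": [0,0,0.733],"grip": 255},
    {"xyz": [-0.062,-0.069,0.001],"rot": [0,0,0.733],"grip": 255},
    {"xyz": [-0.062,-0.069,0.001],"rot": [0,0,0.733],"grip": 255},
    {"xyz": [-0.062,-0.069,0.001],"rot": [0,0,0.733],"grip": 255},
    {"xyz": [-0.062,-0.069,0.001],"rot": [0,0,0.733],"grip": 255},
    {"xyz": [-0.062,-0.069,0.001],"rot": [0,0,0.733],"grip": 255},
  ],
)

```text
clock: 26.8
tool_pos: [0.4223, -0.1746, 0.1966]
eef_rot: [0.772, 0.636, -0.0, -0.001]
contact_force: [-0.2, -0.1, -1.6]
opening: 0.498
finger_force: 25.0
```

Run:
```python
from chk import *
print(delta(slot(-1,-1,.026,-.004),1.37)); gum(.053); show("s3","scene",(165,110,485,290),2.5)
```

```text
[array([0.0006, 0.0006, 0.1706]), array([-0.0016, -0.0002,  0.0086])]
gum [302, 84, 44, 51, 1242] [324. 109.] [ 0.4403 -0.101 ]
gum [374, 84, 41, 51, 1144] [393. 110.] [ 0.5045 -0.1127]
gum [372, 159, 39, 48, 1002] [391. 180.] [ 0.4926 -0.1794]
gum [275, 213, 87, 87, 4287] [318. 255.] [ 0.4074 -0.2443]
```

View pics/s3.png

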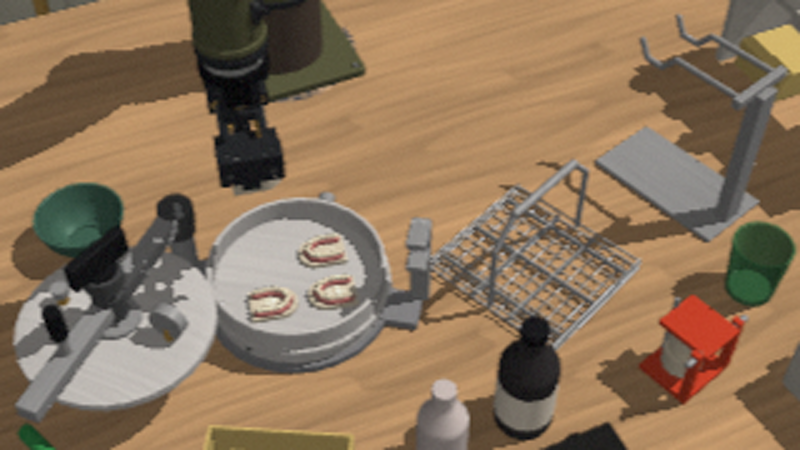

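Three models stand in the pot at (323,250), (335,292) and (270,302). The basket is empty, and D is held over its slot.

carry_out(
  plan=[
    {"xyz": [0,0,0.04],"rot": [0,0,0.008],"grip": 255},
    {"xyz": [0,0,0.075],"rot": [0,0,0.008],"grip": 255},
    {"xyz": [0,0,0.105],"rot": [0,0,0.008],"grip": 255},
    {"xyz": [0,0,0.13],"rot": [0,0,0.008],"grip": 255},
    {"xyz": [0,0,0.15],"rot": [0,0,0.008],"grip": 255},
    {"xyz": [0,0,0.16],"rot": [0,0,0.008],"grip": 255},
    {"xyz": [0,0,0.167],"rot": [0,0,0.008],"grip": 255},
    {"xyz": [0,0,0.171],"rot": [0,0,0.008],"grip": 255},
  ],
)

```text
clock: 27.57
tool_pos: [0.4223, -0.1744, 0.0264]
eef_rot: [0.776, 0.631, -0.0, -0.001]
contact_force: [-3.5, 3.5, 39.8]
opening: 0.499
finger_force: 25.0
```

carry_out(
  plan=[
    {"xyz": [0,0,0],"rot": [0,0,0],"grip": 255},
    {"xyz": [0,0,0],"rot": [0,0,0],"grip": 98},
    {"xyz": [0,0,0],"rot": [0,0,0],"grip": 98},
    {"xyz": [0,0,0],"rot": [0,0,0],"grip": 98},
    {"xyz": [0,0,0],"rot": [0,0,0],"grip": 98},
  ],
)

```text
clock: 27.98
tool_pos: [0.4234, -0.1751, 0.0268]
eef_rot: [0.776, 0.63, 0.0, -0.0]
contact_force: [-1.0, 0.2, -0.5]
opening: 0.617
finger_force: 0.0
```

carry_out(
  plan=[
    {"xyz": [0,0,-0.03],"rot": [0,0,0],"grip": 98},
    {"xyz": [0,0,-0.07],"rot": [0,0,0],"grip": 98},
    {"xyz": [0,0,-0.11],"rot": [0,0,0],"grip": 98},
    {"xyz": [0,0,-0.15],"rot": [0,0,0],"grip": 98},
    {"xyz": [0,0,-0.19],"rot": [0,0,0],"grip": 98},
    {"xyz": [0,0,-0.23],"rot": [0,0,0],"grip": 98},
    {"xyz": [0,0,-0.265],"rot": [0,0,0],"grip": 98},
    {"xyz": [0,0,-0.265],"rot": [0,0,0],"grip": 98},
  ],
)

```text
clock: 28.65
tool_pos: [0.4265, -0.1763, 0.2976]
eef_rot: [0.777, 0.63, 0.003, 0.005]
contact_force: [0.5, -0.4, -1.0]
opening: 0.617
finger_force: 0.0
```

Run:
```python
from chk import *
gum(.053); print(tool()[0],r.get_state()["q"])
# grab/wing estimate
a,br=.979,1.767; piv=loc((.466,-.142,a),[-.145,0,0])[0]; print(piv, loc((*piv[:2],a-br),[[.145,0,.2],[.228,0,.184]]))
plan([([.53,-.36,.30],1.0)])
```

```text
gum [299, 89, 33, 39, 996] [315. 107.] [ 0.4407 -0.0986]
gum [353, 88, 32, 39, 970] [368. 106.] [ 0.5059 -0.1103]
gum [25, 91, 47, 10, 321] [47. 95.] [0.0205 0.0528]
gum [298, 144, 31, 37, 955] [313. 163.] [ 0.4231 -0.168 ]
gum [353, 145, 30, 37, 857] [368. 163.] [ 0.4922 -0.1824]
[ 0.42504891 -0.17589424  0.294698  ] [ 0.37870497  0.39243641 -0.12429383  1.97437474  0.06822503  0.77124773
  0.00776709]
[ 0.38511135 -0.26234129  0.        ] [[ 0.48737472 -0.36513819  0.2       ]
 [ 0.54591168 -0.42398056  0.184     ]]
xyz [-0.1585, 0.1406, -0.0053] rotz 0.363 rows>= 6
```

All four models are upright in the pot at their slots. Next is the bridge: go above the grab handle.

Run:
```python
from wp import *
plan([([.546,-.424,.30],-.788)])
```

```text
xyz [-0.0726, 0.0565, -0.0018] rotz 0.717 rows>= 6
xyz [-0.0176, 0.0903, -0.0018] rotz 0.717 rows>= 6
xyz [0.0461, 0.0796, -0.0018] rotz 0.717 rows>= 6
```

carry_out(
  plan=[
    {"xyz": [-0.073,0.056,-0.002],"rot": [0,0,0.717],"grip": 98},
    {"xyz": [-0.073,0.056,-0.002],"rot": [0,0,0.717],"grip": 98},
    {"xyz": [-0.073,0.056,-0.002],"rot": [0,0,0.717],"grip": 98},
    {"xyz": [-0.073,0.056,-0.002],"rot": [0,0,0.717],"grip": 98},
    {"xyz": [-0.073,0.056,-0.002],"rot": [0,0,0.717],"grip": 98},
    {"xyz": [-0.073,0.056,-0.002],"rot": [0,0,0.717],"grip": 98},
    {"xyz": [-0.073,0.056,-0.002],"rot": [0,0,0.717],"grip": 98},
  ],
)

```text
clock: 29.28
tool_pos: [0.462, -0.2577, 0.2916]
eef_rot: [0.949, 0.317, -0.002, -0.001]
contact_force: [-0.6, 0.3, 0.6]
opening: 0.61
finger_force: 0.0
```

carry_out(
  plan=[
    {"xyz": [-0.018,0.09,-0.002],"rot": [0,0,0.717],"grip": 98},
    {"xyz": [-0.018,0.09,-0.002],"rot": [0,0,0.717],"grip": 98},
    {"xyz": [-0.018,0.09,-0.002],"rot": [0,0,0.717],"grip": 98},
    {"xyz": [-0.018,0.09,-0.002],"rot": [0,0,0.717],"grip": 98},
    {"xyz": [-0.018,0.09,-0.002],"rot": [0,0,0.717],"grip": 98},
    {"xyz": [-0.018,0.09,-0.002],"rot": [0,0,0.717],"grip": 98},
    {"xyz": [-0.018,0.09,-0.002],"rot": [0,0,0.717],"grip": 98},
  ],
)

```text
clock: 29.87
tool_pos: [0.5023, -0.3404, 0.2936]
eef_rot: [0.999, -0.035, -0.002, -0.001]
contact_force: [0.0, 0.7, 0.4]
opening: 0.619
finger_force: 0.0
```

carry_out(
  plan=[
    {"xyz": [0.046,0.08,-0.002],"rot": [0,0,0.717],"grip": 98},
    {"xyz": [0.046,0.08,-0.002],"rot": [0,0,0.717],"grip": 98},
    {"xyz": [0.046,0.08,-0.002],"rot": [0,0,0.717],"grip": 98},
    {"xyz": [0.046,0.08,-0.002],"rot": [0,0,0.717],"grip": 98},
    {"xyz": [0.046,0.08,-0.002],"rot": [0,0,0.717],"grip": 98},
    {"xyz": [0.046,0.08,-0.002],"rot": [0,0,0.717],"grip": 98},
    {"xyz": [0.046,0.08,-0.002],"rot": [0,0,0.717],"grip": 98},
    {"xyz": [0.046,0.08,-0.002],"rot": [0,0,0.717],"grip": 98},
  ],
)

```text
clock: 30.53
tool_pos: [0.5428, -0.4235, 0.2961]
eef_rot: [0.925, -0.381, -0.001, -0.0]
contact_force: [-1.0, 0.2, -0.7]
opening: 0.618
finger_force: 0.0
```

Run:
```python
from chk import *
s=r.get_state(); print(s["tool_pos"],s["eef_rot"],s["q"],delta([.546,-.424,.30],-.788)); show("w4",f=1.25)
print(wproj([[.546,-.424,.206]])*1.25)
```

```text
[ 0.54281504 -0.42348059  0.2961135 ] [ 9.24584966e-01 -3.80973286e-01 -1.38417636e-03 -2.84697700e-04] [ 0.36551171  0.77574461  0.50021507  1.29211252 -0.37323485  1.16812797
 -1.46168645] [array([ 0.0026, -0.0019, -0.0039]), array([0.0005, 0.0028, 0.0063])]
[[393.42382584 251.31003259]]
```

View pics/w4.png

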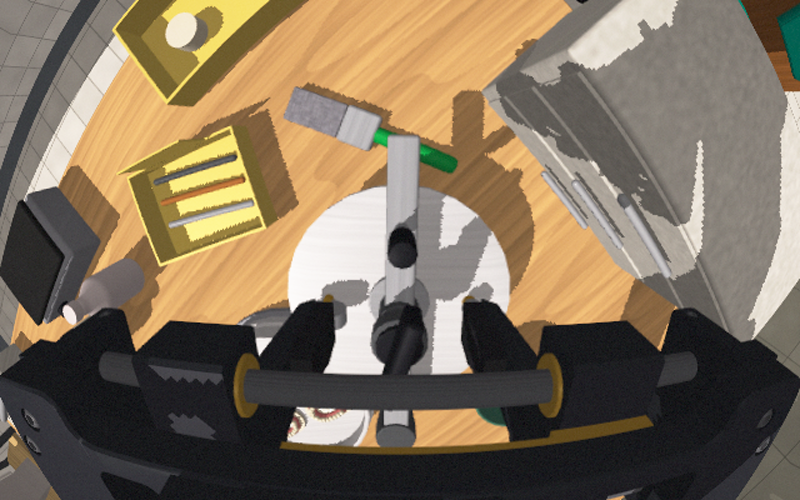

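The grab's top cap is at (402,252), a few mm to the right of the prediction. The bridge bar is aligned with tool x, with its end at (402,140).

Run:
```python
from chk import *
pose=(np.array([.54281504,-.42348059,.2961135]),R.from_quat([.924585,-.380973,-.001384,-.000285]).as_matrix())
g=wray(np.array([[402,252]])/1.25,.206,pose)[0]; print("grab",g)
e=wray(np.array([[402,137]])/1.25,.134,pose)[0]; print("end",e)
for pv in ([.385,-.262],[.3865,-.259]):
    d=g[:2]-pv; d2=e[:2]-pv; print(np.hypot(*d),np.arctan2(d[1],d[0]),np.hypot(*d2),np.arctan2(d2[1],d2[0]))
print(delta(np.r_[g[:2],.166]))
```

```text
grab [ 0.54177885 -0.42758421  0.206     ]
end [ 0.59242778 -0.47878206  0.134     ]
0.22803012505644282 -0.8127064158071285 0.30003457093905267 -0.8074456517520598
0.22919894555656214 -0.8264583651690294 0.301181677330895 -0.8179306257017821
[array([0.0024, 0.0036, 0.1304])]
```

carry_out(
  plan=[
    {"xyz": [0.002,0.004,0.02],"rot": [0,0,0],"grip": 98},
    {"xyz": [0.002,0.004,0.04],"rot": [0,0,0],"grip": 98},
    {"xyz": [0.002,0.004,0.06],"rot": [0,0,0],"grip": 98},
    {"xyz": [0.002,0.004,0.08],"rot": [0,0,0],"grip": 98},
    {"xyz": [0.002,0.004,0.1],"rot": [0,0,0],"grip": 98},
    {"xyz": [0.002,0.004,0.12],"rot": [0,0,0],"grip": 98},
    {"xyz": [0.002,0.004,0.13],"rot": [0,0,0],"grip": 98},
    {"xyz": [0.002,0.004,0.13],"rot": [0,0,0],"grip": 98},
  ],
)

```text
clock: 31.25
tool_pos: [0.5405, -0.4264, 0.1643]
eef_rot: [0.924, -0.382, -0.003, -0.001]
contact_force: [-0.0, 0.2, -0.9]
opening: 0.616
finger_force: 0.0
```

carry_out(
  plan=[
    {"xyz": [0,0,0],"rot": [0,0,0],"grip": 255},
    {"xyz": [0,0,0],"rot": [0,0,0],"grip": 255},
    {"xyz": [0,0,0],"rot": [0,0,0],"grip": 255},
    {"xyz": [0,0,0],"rot": [0,0,0],"grip": 255},
    {"xyz": [0,0,0],"rot": [0,0,0],"grip": 255},
    {"xyz": [0,0,0],"rot": [0,0,0],"grip": 255},
    {"xyz": [0,0,0],"rot": [0,0,0],"grip": 255},
  ],
  squeeze=12,
)

```text
clock: 31.83
tool_pos: [0.5421, -0.4281, 0.1678]
eef_rot: [0.924, -0.383, 0.0, -0.0]
contact_force: [0.2, 0.6, 3.0]
opening: 0.221
finger_force: 12.0
```

carry_out(
  plan=[
    {"xyz": [-0.0002,-0.009,0],"rot": [0,0,-0.04],"grip": 255},
    {"xyz": [-0.0011,-0.023,0],"rot": [0,0,-0.1],"grip": 255},
    {"xyz": [-0.0036,-0.0403,0],"rot": [0,0,-0.178],"grip": 255},
    {"xyz": [-0.0073,-0.0573,0],"rot": [0,0,-0.254],"grip": 255},
    {"xyz": [-0.0124,-0.0742,0],"rot": [0,0,-0.331],"grip": 255},
    {"xyz": [-0.0188,-0.0905,0],"rot": [0,0,-0.408],"grip": 255},
    {"xyz": [-0.0188,-0.0905,0],"rot": [0,0,-0.408],"grip": 255},
  ],
)

```text
clock: 32.42
tool_pos: [0.5977, -0.3449, 0.1678]
eef_rot: [0.983, -0.183, 0.002, -0.003]
contact_force: [4.0, 0.7, 2.6]
opening: 0.216
finger_force: 12.0
```

Run:
```python
from chk import *
s=r.get_state(); p,M=tool(); d=p[:2]-[.385,-.262]; print(s["opening"],s["finger_force"],s["contact_force"],np.hypot(*d),np.arctan2(d[1],d[0]),np.arctan2(M[1,0],M[0,0])); show("s4","scene",(165,110,485,290),2.5)
```

```text
0.21605507515727934 12.014291966333985 [4.03605417 0.66035878 2.61812682] 0.2282979091977056 -0.37181165351957635 -0.3678334862248991
```

View pics/s4.png

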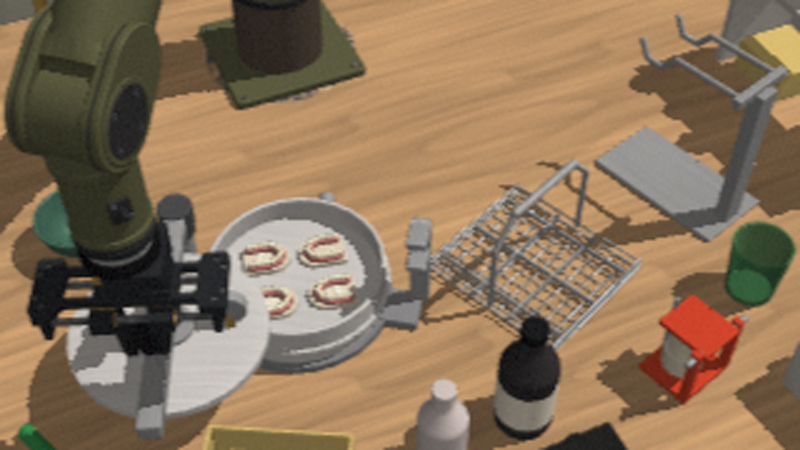

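The bridge follows, at -0.37 rad with 1.35 to go, and all four models show in the pot. Continuing the swing.

carry_out(
  plan=[
    {"xyz": [-0.0006,-0.0171,0],"rot": [0,0,-0.075],"grip": 255},
    {"xyz": [-0.0026,-0.0341,0],"rot": [0,0,-0.15],"grip": 255},
    {"xyz": [-0.0057,-0.0509,0],"rot": [0,0,-0.225],"grip": 255},
    {"xyz": [-0.0102,-0.0674,0],"rot": [0,0,-0.3],"grip": 255},
    {"xyz": [-0.0158,-0.0835,0],"rot": [0,0,-0.375],"grip": 255},
    {"xyz": [-0.0227,-0.0992,0],"rot": [0,0,-0.45],"grip": 255},
    {"xyz": [-0.0307,-0.1143,0],"rot": [0,0,-0.525],"grip": 255},
    {"xyz": [-0.0398,-0.1287,0],"rot": [0,0,-0.6],"grip": 255},
  ],
)

```text
clock: 33.13
tool_pos: [0.6084, -0.2153, 0.1678]
eef_rot: [0.994, 0.113, 0.005, 0.001]
contact_force: [10.7, -0.0, -4.3]
opening: 0.223
finger_force: 12.0
```

carry_out(
  plan=[
    {"xyz": [-0.0006,-0.0171,0],"rot": [0,0,-0.075],"grip": 255},
    {"xyz": [-0.0026,-0.0341,0],"rot": [0,0,-0.15],"grip": 255},
    {"xyz": [-0.0057,-0.0509,0],"rot": [0,0,-0.225],"grip": 255},
    {"xyz": [-0.0102,-0.0674,0],"rot": [0,0,-0.3],"grip": 255},
    {"xyz": [-0.0158,-0.0835,0],"rot": [0,0,-0.375],"grip": 255},
    {"xyz": [-0.0227,-0.0992,0],"rot": [0,0,-0.45],"grip": 255},
    {"xyz": [-0.0307,-0.1143,0],"rot": [0,0,-0.525],"grip": 255},
    {"xyz": [-0.0307,-0.1143,0],"rot": [0,0,-0.525],"grip": 255},
  ],
)

```text
clock: 33.8
tool_pos: [0.5501, -0.1039, 0.1678]
eef_rot: [0.929, 0.369, 0.003, -0.003]
contact_force: [7.5, 9.5, -2.2]
opening: 0.223
finger_force: 12.0
```

```bash
cat > br.py <<'E'
from chk import *
s=r.get_state(); p,M=tool(); d=p[:2]-[.385,-.262]; print(s["opening"],s["finger_force"],s["contact_force"],s["moment"],np.hypot(*d),np.arctan2(d[1],d[0]),np.arctan2(M[1,0],M[0,0]))
E
python3 br.py
```

```text
0.22263212059828758 12.0043734787032 [ 7.50361701  9.51388192 -2.21490952] [ 1.70539242 -1.38474531  0.01536801] 0.22859708028465062 0.7639441727229563 0.7568348420589937
```

carry_out(
  plan=[
    {"xyz": [0.0015,-0.0114,0],"rot": [0,0,-0.05],"grip": 255},
    {"xyz": [0.0008,-0.0228,0],"rot": [0,0,-0.1],"grip": 255},
    {"xyz": [-0.0006,-0.0341,0],"rot": [0,0,-0.15],"grip": 255},
    {"xyz": [-0.002,-0.0431,0],"rot": [0,0,-0.19],"grip": 255},
    {"xyz": [-0.003,-0.0476,0],"rot": [0,0,-0.21],"grip": 255},
    {"xyz": [-0.0035,-0.0498,0],"rot": [0,0,-0.22],"grip": 255},
    {"xyz": [-0.0035,-0.0498,0],"rot": [0,0,-0.22],"grip": 255},
  ],
)

```text
clock: 34.38
tool_pos: [0.5147, -0.0734, 0.1677]
eef_rot: [0.885, 0.466, 0.003, -0.001]
contact_force: [4.6, 8.6, -0.0]
opening: 0.22
finger_force: 12.0
```

```bash
python3 br.py
```

```text
0.2204678026882215 12.001113030128181 [ 4.58911131  8.63604236 -0.03543494] [ 1.66219344 -0.87329029 -0.0034794 ] 0.22889607769410483 0.9685130812447711 0.9706122941274452
```

carry_out(
  plan=[
    {"xyz": [0.001,-0.002,0],"rot": [0,0,-0.01],"grip": 255},
    {"xyz": [0.001,-0.004,0],"rot": [0,0,-0.018],"grip": 255},
    {"xyz": [0.001,-0.005,0],"rot": [0,0,-0.022],"grip": 255},
    {"xyz": [0.001,-0.005,0],"rot": [0,0,-0.022],"grip": 255},
  ],
)

```text
clock: 34.72
tool_pos: [0.5145, -0.0733, 0.1678]
eef_rot: [0.88, 0.475, 0.005, 0.002]
contact_force: [11.9, 1.0, -8.9]
opening: 0.218
finger_force: 12.1
```

```bash
python3 br.py
```

```text
0.2181108165191757 12.05161564899754 [11.86735876  0.96638705 -8.88713428] [ 0.22338099 -2.13744787  0.0482798 ] 0.2288209655912433 0.9692735512937287 0.9892253263130434
```

carry_out(
  plan=[
    {"xyz": [0,-0.002,0],"rot": [0,0,-0.01],"grip": 255},
    {"xyz": [0,-0.003,0],"rot": [0,0,-0.015],"grip": 255},
    {"xyz": [0,-0.004,0],"rot": [0,0,-0.018],"grip": 255},
    {"xyz": [0,-0.004,0],"rot": [0,0,-0.018],"grip": 255},
  ],
)

```text
clock: 35.05
tool_pos: [0.5143, -0.0735, 0.1679]
eef_rot: [0.876, 0.482, 0.007, 0.005]
contact_force: [18.5, -5.5, -16.0]
opening: 0.222
finger_force: 12.1
```

```bash
python3 br.py
```

```text
0.22198788053349755 12.106708874925971 [ 18.54706027  -5.46448442 -15.9744919 ] [-0.850541   -3.42571946  0.00937366] 0.22859603325515615 0.9694479766347415 1.0054456183498328
```

The bridge is at its stop: the angle holds at 0.969 while the force grows. Release and rise.

carry_out(
  plan=[
    {"xyz": [0,0.006,0],"rot": [0,0,0.03],"grip": 255},
    {"xyz": [0,0.006,0],"rot": [0,0,0.03],"grip": 98},
    {"xyz": [0,0.006,0],"rot": [0,0,0.03],"grip": 98},
    {"xyz": [0,0.006,0],"rot": [0,0,0.03],"grip": 98},
    {"xyz": [0,0.006,0],"rot": [0,0,0.03],"grip": 98},
    {"xyz": [0,0.006,0],"rot": [0,0,0.03],"grip": 98},
  ],
)

```text
clock: 35.55
tool_pos: [0.5091, -0.0749, 0.1672]
eef_rot: [0.883, 0.469, -0.001, -0.001]
contact_force: [0.8, 0.7, -0.1]
opening: 0.576
finger_force: 0.0
```

carry_out(
  plan=[
    {"xyz": [0,0,-0.02],"rot": [0,0,0],"grip": 98},
    {"xyz": [0,0,-0.05],"rot": [0,0,0],"grip": 98},
    {"xyz": [0,0,-0.09],"rot": [0,0,0],"grip": 98},
    {"xyz": [-0.083,0,-0.14],"rot": [0,0,0],"grip": 98},
    {"xyz": [-0.083,0,-0.16],"rot": [0,0,0],"grip": 98},
    {"xyz": [-0.083,0,-0.16],"rot": [0,0,0],"grip": 98},
    {"xyz": [-0.083,0,-0.16],"rot": [0,0,0],"grip": 98},
  ],
)

```text
clock: 36.13
tool_pos: [0.4625, -0.1485, 0.3311]
eef_rot: [0.885, 0.466, 0.001, 0.003]
contact_force: [0.9, -1.0, 0.1]
opening: 0.616
finger_force: 0.0
```

Run:
```python
from chk import *
s=r.get_state(); print(s["tool_pos"].tolist(),s["eef_rot"].tolist(),s["q"][6],delta([.467,-.1425,.32],.969)); show("w5",f=1.25); print(wproj([[.467,-.1425,.214],[.5145,-.0735,.206]])*1.25)
```

```text
[0.4625275577933054, -0.1485212115880853, 0.33107104402142057] [0.8850287880845696, 0.46552771673337273, 0.0011786760126815256, 0.0025690343376062164] -0.3904989615237619 [array([0.0075, 0.0002, 0.0111]), array([ 0.0056,  0.0003, -0.0005])]
[[400.61570765 238.79945773]
 [401.17755043 117.43215754]]
```

View pics/w5.png

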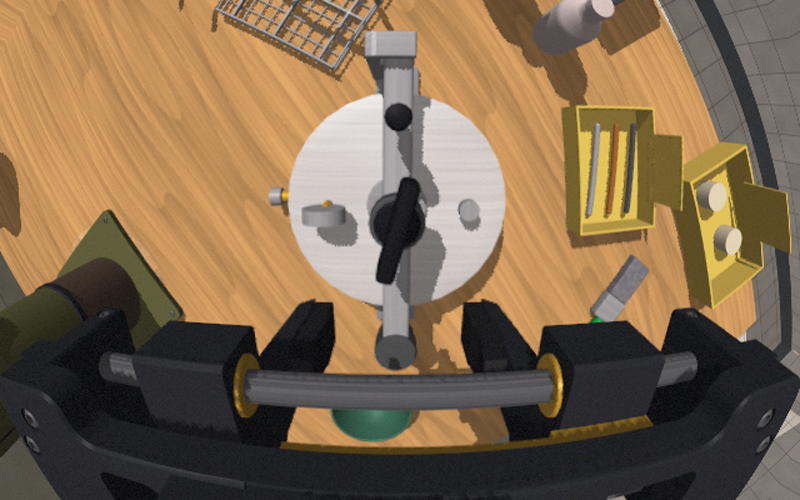

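The bridge end sits in the claw. The wing runs from (410,180) to (383,282), so it is turned about 0.26 rad clockwise from the bridge. I'll turn the wrist a half turn ahead so that one grip covers the whole screw.

Run:
```python
from chk import *
pose=(np.array([.46253,-.14852,.33107]),R.from_quat([.88503,.46553,.00118,.00257]).as_matrix())
W=wray(np.array([[411,179],[384,283],[398,118]])/1.25,.214,pose); c=W[:2].mean(0); d=W[0]-W[1]; print(W,c,np.hypot(*d[:2]),np.arctan2(d[1],d[0]))
y=np.arctan2(d[1],d[0])+np.pi
plan([([.467,-.1425,.25],y)])
```

```text
[[ 0.49589638 -0.11517298  0.214     ]
 [ 0.43756206 -0.16657915  0.214     ]
 [ 0.51209254 -0.07597394  0.214     ]] [ 0.46672922 -0.14087606  0.214     ] 0.07775273090242152 0.7223497810889993
xyz [0.0012, 0.0003, 0.0198] rotz -0.723 rows>= 6
xyz [0.0007, 0.0011, 0.0198] rotz -0.723 rows>= 6
xyz [-0.0002, 0.0013, 0.0198] rotz -0.723 rows>= 6
xyz [-0.001, 0.0008, 0.0198] rotz -0.723 rows>= 6
```

Wing length 77.8 mm matches the given 78. Turning the wrist above it.

carry_out(
  plan=[
    {"xyz": [0.001,0,0.02],"rot": [0,0,-0.723],"grip": 98},
    {"xyz": [0.001,0,0.02],"rot": [0,0,-0.723],"grip": 98},
    {"xyz": [0.001,0,0.02],"rot": [0,0,-0.723],"grip": 98},
    {"xyz": [0.001,0,0.02],"rot": [0,0,-0.723],"grip": 98},
    {"xyz": [0.001,0,0.02],"rot": [0,0,-0.723],"grip": 98},
    {"xyz": [0.001,0,0.02],"rot": [0,0,-0.723],"grip": 98},
    {"xyz": [0.001,0,0.02],"rot": [0,0,-0.723],"grip": 98},
  ],
)

```text
clock: 36.77
tool_pos: [0.4638, -0.1412, 0.3059]
eef_rot: [0.659, 0.752, -0.0, -0.002]
contact_force: [0.3, -0.0, 0.5]
opening: 0.615
finger_force: 0.0
```

carry_out(
  plan=[
    {"xyz": [0.001,0.001,0.01],"rot": [0,0,-0.723],"grip": 98},
    {"xyz": [0.001,0.001,0.01],"rot": [0,0,-0.723],"grip": 98},
    {"xyz": [0.001,0.001,0.01],"rot": [0,0,-0.723],"grip": 98},
    {"xyz": [0.001,0.001,0.01],"rot": [0,0,-0.723],"grip": 98},
    {"xyz": [0.001,0.001,0.01],"rot": [0,0,-0.723],"grip": 98},
    {"xyz": [0.001,0.001,0.01],"rot": [0,0,-0.723],"grip": 98},
    {"xyz": [0.001,0.001,0.01],"rot": [0,0,-0.723],"grip": 98},
  ],
)

```text
clock: 37.35
tool_pos: [0.4648, -0.1406, 0.2963]
eef_rot: [0.352, 0.936, 0.001, -0.002]
contact_force: [-0.3, -0.3, -0.8]
opening: 0.617
finger_force: 0.0
```

carry_out(
  plan=[
    {"xyz": [0,0.001,0.01],"rot": [0,0,-0.723],"grip": 98},
    {"xyz": [0,0.001,0.01],"rot": [0,0,-0.723],"grip": 98},
    {"xyz": [0,0.001,0.01],"rot": [0,0,-0.723],"grip": 98},
    {"xyz": [0,0.001,0.01],"rot": [0,0,-0.723],"grip": 98},
    {"xyz": [0,0.001,0.01],"rot": [0,0,-0.723],"grip": 98},
    {"xyz": [0,0.001,0.01],"rot": [0,0,-0.723],"grip": 98},
    {"xyz": [0,0.001,0.01],"rot": [0,0,-0.723],"grip": 98},
  ],
)

```text
clock: 37.93
tool_pos: [0.4654, -0.1402, 0.2866]
eef_rot: [-0.001, 1.0, 0.001, -0.001]
contact_force: [-0.4, -0.1, 1.1]
opening: 0.615
finger_force: 0.0
```

carry_out(
  plan=[
    {"xyz": [-0.001,0.001,0.01],"rot": [0,0,-0.723],"grip": 98},
    {"xyz": [-0.001,0.001,0.01],"rot": [0,0,-0.723],"grip": 98},
    {"xyz": [-0.001,0.001,0.01],"rot": [0,0,-0.723],"grip": 98},
    {"xyz": [-0.001,0.001,0.01],"rot": [0,0,-0.723],"grip": 98},
    {"xyz": [-0.001,0.001,0.01],"rot": [0,0,-0.723],"grip": 98},
    {"xyz": [-0.001,0.001,0.01],"rot": [0,0,-0.723],"grip": 98},
    {"xyz": [-0.001,0.001,0.01],"rot": [0,0,-0.723],"grip": 98},
    {"xyz": [-0.001,0.001,0.01],"rot": [0,0,-0.723],"grip": 98},
  ],
)

```text
clock: 38.6
tool_pos: [0.4665, -0.1395, 0.2769]
eef_rot: [-0.352, 0.936, 0.001, -0.001]
contact_force: [-0.4, 0.4, 0.8]
opening: 0.617
finger_force: 0.0
```

Run:
```python
from chk import *
s=r.get_state(); p,M=tool(); print(s["clock"],s["q"],np.arctan2(M[1,0],M[0,0])+2*np.pi,delta([.467,-.1415,.187],.722+np.pi),s["moment"])
I=cv2.cvtColor(r.snapshot("wrist"),cv2.COLOR_RGB2GRAY); I=cv2.cvtColor(I,cv2.COLOR_GRAY2BGR)
cv2.imwrite("pics/w6.png",cv2.convertScaleAbs(cv2.resize(I[130:310,180:460],None,fx=2.5,fy=2.5),alpha=2))
```

```text
38.6 [ 0.71203794  0.55302295 -0.81177077  1.90139211  0.50351271  0.90551377
  1.94306405] 3.8614805890041453 [array([ 0.0009, -0.002 ,  0.0899]), array([ 0.0023, -0.0003, -0.0021])] [0.04483931 0.04079797 0.05229804]
```

View pics/w6.png

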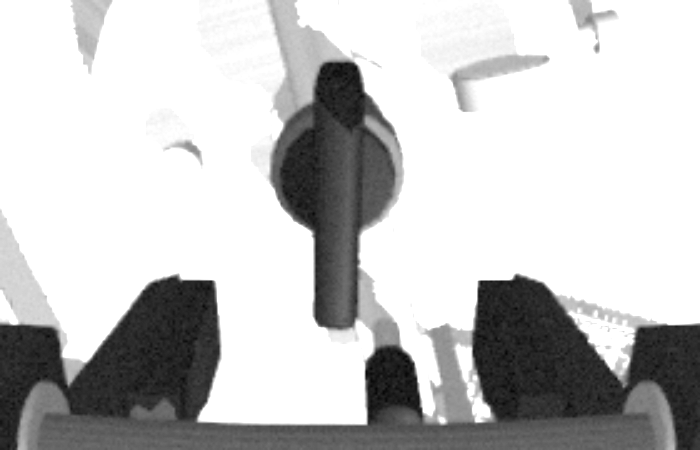

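The wing is vertical in the view at column 337, with the fingers centred on 347, so shift −2 mm in tool y. Descending, gripping and turning.

carry_out(
  plan=[
    {"xyz": [0.001,-0.002,0.02],"rot": [0,0,0],"grip": 98},
    {"xyz": [0.001,-0.002,0.04],"rot": [0,0,0],"grip": 98},
    {"xyz": [0.001,-0.002,0.06],"rot": [0,0,0],"grip": 98},
    {"xyz": [0.001,-0.002,0.075],"rot": [0,0,0],"grip": 98},
    {"xyz": [0.001,-0.002,0.085],"rot": [0,0,0],"grip": 98},
    {"xyz": [0.001,-0.002,0.089],"rot": [0,0,0],"grip": 98},
    {"xyz": [0.001,-0.002,0.089],"rot": [0,0,0],"grip": 98},
  ],
)

```text
clock: 39.23
tool_pos: [0.4669, -0.1418, 0.1878]
eef_rot: [-0.355, 0.935, 0.001, -0.001]
contact_force: [-0.3, -0.1, 0.3]
opening: 0.617
finger_force: 0.0
```

carry_out(
  plan=[
    {"xyz": [0,0,0],"rot": [0,0,0],"grip": 255},
    {"xyz": [0,0,0],"rot": [0,0,0],"grip": 255},
    {"xyz": [0,0,0],"rot": [0,0,0],"grip": 255},
    {"xyz": [0,0,0],"rot": [0,0,0],"grip": 255},
    {"xyz": [0,0,0],"rot": [0,0,0],"grip": 255},
    {"xyz": [0,0,0],"rot": [0,0,0],"grip": 255},
    {"xyz": [0,0,0],"rot": [0,0,0],"grip": 255},
    {"xyz": [0,0,0],"rot": [0,0,0],"grip": 255},
  ],
  squeeze=45,
)

```text
clock: 39.9
tool_pos: [0.4672, -0.1421, 0.1885]
eef_rot: [-0.355, 0.935, 0.0, -0.0]
contact_force: [-0.3, -0.1, 3.2]
opening: 0.156
finger_force: 44.9
```

```bash
cat > st.py <<'E'
from chk import *
s=r.get_state(); p,M=tool(); print(round(s["clock"],2),s["tool_pos"].round(4),"yaw",np.arctan2(M[1,0],M[0,0]).round(3),"op",round(s["opening"],3),s["finger_force"].__round__(1),"F",s["contact_force"].round(1),"M",s["moment"].round(3),"tau7",s["joint_torque"][6].round(3),"q7",s["q"][6].round(3))
E
python3 st.py
```

```text
39.9 [ 0.4672 -0.1421  0.1885] yaw -2.416 op 0.156 44.9 F [-0.3 -0.1  3.2] M [-0.002  0.173 -0.047] tau7 0.026 q7 1.808
```

carry_out(
  plan=[
    {"xyz": [0,0,0.0003],"rot": [0,0,0.1],"grip": 255},
    {"xyz": [0,0,0.0006],"rot": [0,0,0.2],"grip": 255},
    {"xyz": [0,0,0.0009],"rot": [0,0,0.3],"grip": 255},
    {"xyz": [0,0,0.0012],"rot": [0,0,0.4],"grip": 255},
    {"xyz": [0,0,0.0015],"rot": [0,0,0.5],"grip": 255},
    {"xyz": [0,0,0.0018],"rot": [0,0,0.6],"grip": 255},
    {"xyz": [0,0,0.0021],"rot": [0,0,0.7],"grip": 255},
    {"xyz": [0,0,0.0024],"rot": [0,0,0.8],"grip": 255},
  ],
)

```text
clock: 40.57
tool_pos: [0.4675, -0.1428, 0.1862]
eef_rot: [0.039, 0.999, -0.0, 0.0]
contact_force: [0.7, -1.9, 0.8]
opening: 0.152
finger_force: 44.9
```

```bash
python3 st.py
```

```text
40.57 [ 0.4675 -0.1428  0.1862] yaw 3.063 op 0.152 44.9 F [ 0.7 -1.9  0.8] M [-0.393 -0.085  0.06 ] tau7 0.845 q7 1.195
```

carry_out(
  plan=[
    {"xyz": [0,0,0.0003],"rot": [0,0,0.1],"grip": 255},
    {"xyz": [0,0,0.0006],"rot": [0,0,0.2],"grip": 255},
    {"xyz": [0,0,0.0009],"rot": [0,0,0.3],"grip": 255},
    {"xyz": [0,0,0.0012],"rot": [0,0,0.4],"grip": 255},
    {"xyz": [0,0,0.0015],"rot": [0,0,0.5],"grip": 255},
    {"xyz": [0,0,0.0018],"rot": [0,0,0.6],"grip": 255},
    {"xyz": [0,0,0.0021],"rot": [0,0,0.7],"grip": 255},
    {"xyz": [0,0,0.0024],"rot": [0,0,0.8],"grip": 255},
  ],
)

```text
clock: 41.23
tool_pos: [0.4671, -0.1433, 0.1837]
eef_rot: [0.426, 0.905, -0.001, -0.0]
contact_force: [-0.7, -3.3, 1.5]
opening: 0.157
finger_force: 44.9
```

```bash
python3 st.py
```

```text
41.23 [ 0.4671 -0.1433  0.1837] yaw 2.262 op 0.157 44.9 F [-0.7 -3.3  1.5] M [-0.619  0.118  0.069] tau7 0.785 q7 0.628
```

carry_out(
  plan=[
    {"xyz": [0,0,0.0003],"rot": [0,0,0.1],"grip": 255},
    {"xyz": [0,0,0.0006],"rot": [0,0,0.2],"grip": 255},
    {"xyz": [0,0,0.0009],"rot": [0,0,0.3],"grip": 255},
    {"xyz": [0,0,0.0012],"rot": [0,0,0.4],"grip": 255},
    {"xyz": [0,0,0.0015],"rot": [0,0,0.5],"grip": 255},
    {"xyz": [0,0,0.0018],"rot": [0,0,0.6],"grip": 255},
    {"xyz": [0,0,0.0021],"rot": [0,0,0.7],"grip": 255},
    {"xyz": [0,0,0.0024],"rot": [0,0,0.8],"grip": 255},
  ],
)

```text
clock: 41.9
tool_pos: [0.4664, -0.1435, 0.1813]
eef_rot: [0.745, 0.668, -0.001, -0.0]
contact_force: [-3.1, -3.1, 2.7]
opening: 0.157
finger_force: 44.9
```

```bash
python3 st.py
```

```text
41.9 [ 0.4664 -0.1435  0.1813] yaw 1.462 op 0.157 44.9 F [-3.1 -3.1  2.7] M [-0.828  0.4    0.137] tau7 0.746 q7 0.094
```

carry_out(
  plan=[
    {"xyz": [0,0,0.0003],"rot": [0,0,0.1],"grip": 255},
    {"xyz": [0,0,0.0006],"rot": [0,0,0.2],"grip": 255},
    {"xyz": [0,0,0.0009],"rot": [0,0,0.3],"grip": 255},
    {"xyz": [0,0,0.0012],"rot": [0,0,0.4],"grip": 255},
    {"xyz": [0,0,0.0015],"rot": [0,0,0.5],"grip": 255},
    {"xyz": [0,0,0.0018],"rot": [0,0,0.6],"grip": 255},
    {"xyz": [0,0,0.0021],"rot": [0,0,0.7],"grip": 255},
    {"xyz": [0,0,0.0024],"rot": [0,0,0.8],"grip": 255},
  ],
)

```text
clock: 42.57
tool_pos: [0.4661, -0.1433, 0.1789]
eef_rot: [0.946, 0.325, -0.001, -0.0]
contact_force: [-3.0, -3.3, 4.0]
opening: 0.157
finger_force: 44.9
```

```bash
python3 st.py
```

```text
42.57 [ 0.4661 -0.1433  0.1789] yaw 0.662 op 0.157 44.9 F [-3.  -3.3  4. ] M [-0.736  0.639  0.066] tau7 0.738 q7 -0.421
```

carry_out(
  plan=[
    {"xyz": [0,0,0.0003],"rot": [0,0,0.1],"grip": 255},
    {"xyz": [0,0,0.0006],"rot": [0,0,0.2],"grip": 255},
    {"xyz": [0,0,0.0008],"rot": [0,0,0.3],"grip": 255},
    {"xyz": [0,0,0.001],"rot": [0,0,0.35],"grip": 255},
  ],
)

```text
clock: 42.9
tool_pos: [0.4661, -0.1432, 0.1778]
eef_rot: [0.988, 0.155, -0.001, 0.0]
contact_force: [-2.8, -3.3, 4.5]
opening: 0.154
finger_force: 44.9
```

```bash
python3 st.py
```

```text
42.9 [ 0.4661 -0.1432  0.1778] yaw 0.312 op 0.154 44.9 F [-2.8 -3.3  4.5] M [-0.643  0.692  0.009] tau7 0.045 q7 -0.645
```

carry_out(
  plan=[
    {"xyz": [0,0,0.0003],"rot": [0,0,0.1],"grip": 255},
    {"xyz": [0,0,0.0006],"rot": [0,0,0.2],"grip": 255},
    {"xyz": [0,0,0.0006],"rot": [0,0,0.3],"grip": 255},
  ],
)

```text
clock: 43.15
tool_pos: [0.4666, -0.1434, 0.1773]
eef_rot: [1.0, 0.006, -0.001, 0.001]
contact_force: [-1.8, -4.1, 1.4]
opening: 0.154
finger_force: 45.0
```

```bash
python3 st.py
```

```text
43.15 [ 0.4666 -0.1434  0.1773] yaw 0.013 op 0.154 45.0 F [-1.8 -4.1  1.4] M [-0.795  0.424  0.293] tau7 0.498 q7 -0.839
```

carry_out(
  plan=[
    {"xyz": [0,0,0],"rot": [0,0,0.1],"grip": 255},
    {"xyz": [0,0,0],"rot": [0,0,0.2],"grip": 255},
    {"xyz": [0,0,0],"rot": [0,0,0.3],"grip": 255},
  ],
)

```text
clock: 43.4
tool_pos: [0.467, -0.1434, 0.1773]
eef_rot: [0.99, -0.143, -0.0, 0.001]
contact_force: [-1.1, -2.9, 0.9]
opening: 0.152
finger_force: 45.0
```

```bash
python3 st.py
```

```text
43.4 [ 0.467  -0.1434  0.1773] yaw -0.287 op 0.152 45.0 F [-1.1 -2.9  0.9] M [-0.67   0.417  0.332] tau7 0.536 q7 -1.038
```

The moment jumped from about 0.1 to 0.3 N m and stays there, so the clutch is slipping (about 0.4 rad so far). A touch more, then release.

carry_out(
  plan=[
    {"xyz": [0,0,0],"rot": [0,0,0.08],"grip": 255},
    {"xyz": [0,0,0],"rot": [0,0,0.15],"grip": 255},
    {"xyz": [0,0,0],"rot": [0,0,0.15],"grip": 255},
    {"xyz": [0,0,0],"rot": [0,0,0.15],"grip": 98},
    {"xyz": [0,0,0],"rot": [0,0,0.15],"grip": 98},
    {"xyz": [0,0,0],"rot": [0,0,0.15],"grip": 98},
    {"xyz": [0,0,0],"rot": [0,0,0.15],"grip": 98},
    {"xyz": [0,0,0],"rot": [0,0,0.15],"grip": 98},
  ],
)

```text
clock: 44.07
tool_pos: [0.4671, -0.1415, 0.177]
eef_rot: [0.977, -0.214, -0.001, -0.001]
contact_force: [0.0, 0.4, -0.1]
opening: 0.507
finger_force: 0.0
```

carry_out(
  plan=[
    {"xyz": [0,0,-0.015],"rot": [0,0,0],"grip": 98},
    {"xyz": [0,0,-0.035],"rot": [0,0,0],"grip": 98},
    {"xyz": [0,0,-0.07],"rot": [0,0,0],"grip": 98},
    {"xyz": [0,0,-0.1],"rot": [0,0,0],"grip": 98},
    {"xyz": [0,0,-0.14],"rot": [0,0,0],"grip": 98},
    {"xyz": [0,0,-0.14],"rot": [0,0,0],"grip": 98},
  ],
)

```text
clock: 44.57
tool_pos: [0.4702, -0.1443, 0.3229]
eef_rot: [0.977, -0.215, 0.005, 0.0]
contact_force: [0.4, -0.9, -0.1]
opening: 0.614
finger_force: 0.0
```

Run:
```python
from chk import *
exec(open("st.py").read())
plan([([.548,.147,.33],.42)])
plan([([.548,.147,.33],.42+np.pi/2)])
```

```text
44.57 [ 0.4702 -0.1443  0.3229] yaw -0.432 op 0.614 0.0 F [ 0.4 -0.9 -0.1] M [-0.004  0.084 -0.014] tau7 -0.429 q7 -1.323
xyz [-0.0257, -0.1485, -0.0035] rotz -0.426 rows>= 4
xyz [0.038, -0.1459, -0.0035] rotz -0.426 rows>= 4
xyz [-0.0172, -0.099, -0.0024] rotz -0.808 rows>= 7
xyz [0.0597, -0.0808, -0.0024] rotz -0.808 rows>= 7
xyz [0.0997, -0.0127, -0.0024] rotz -0.808 rows>= 7
```

Now I'll refine the hook numerically, fitting the prong polylines to the saved grey-on-wood pictures.

```bash
cat > hk.py <<'E'
from h import *
import cv2
from scipy.ndimage import map_coordinates as mc
from scipy.optimize import minimize
pose=(np.array([.54817084,.14806796,.31021145]),R.from_quat([0.977,0.214,-0.001,0]).as_matrix())
def sat(f,s=1):
    I=cv2.imread(f"pics/{f}.png"); 
    if s!=1: I=cv2.resize(I,None,fx=1/s,fy=1/s,interpolation=cv2.INTER_AREA)
    return cv2.cvtColor(I,cv2.COLOR_BGR2HSV)[:,:,1].astype(float)/255
im={"side":sat("side0"),"scene":sat("scene0"),"w":sat("w1",1.25)}
pr={"side":lambda P:proj("side",P),"scene":lambda P:proj("scene",P),"w":lambda P:wproj(P,pose)}
def poly(dy):
    k=np.array([[-.024,.225],[-.012,.208],[-.005,.203],[.005,.203],[.012,.208],[.02,.225],[.11,.225]])
    t=np.r_[0,np.cumsum(np.hypot(*np.diff(k,axis=0).T))]; s=np.linspace(0,t[-1],90)
    return np.c_[np.interp(s,t,k[:,0]),0*s+dy,np.interp(s,t,k[:,1])]
L=[poly(.035),poly(-.035)]
def cost(p,cams):
    c=0
    for n in cams:
        for l in L:
            u=pr[n](loc(p,l)); d=np.gradient(u,axis=0); nn=np.c_[-d[:,1],d[:,0]]; nn/=np.linalg.norm(nn,axis=1)[:,None]+1e-9
            g=lambda o:mc(im[n],[(u+o*nn)[:,1],(u+o*nn)[:,0]],order=1,mode="nearest")
            c+=(2*g(0)-np.minimum(g(4),.5)-np.minimum(g(-4),.5)).mean()
            e=u[0]+(u[0]-u[3])/np.linalg.norm(u[0]-u[3])*np.array([[2.5],[4]]); c-=.3*mc(im[n],[e[:,1],e[:,0]],order=1).mean()
    return c
for cams in (["side"],["scene"],["w"],["side","w"],["side","scene","w"]):
    G=[(cost((x,y,a),cams),x,y,a) for x in np.arange(.43,.475,.003) for y in np.arange(.365,.40,.003) for a in np.arange(.25,.38,.02)]
    b=min(G); s=minimize(cost,b[1:],args=(cams,),method="Nelder-Mead",options=dict(initial_simplex=np.array(b[1:])+np.array([[0,0,0],[.002,0,0],[0,.002,0],[0,0,.01]]))); print(cams,np.round(s.x,4),round(s.fun,3))
E
python3 hk.py
```

```text
['side'] [0.4432 0.3869 0.3126] -1.647
['scene'] [0.4497 0.3801 0.3299] -1.666
['w'] [0.4388 0.3838 0.2959] -1.402Traceback (most recent call last):
  File "hk.py", line 27, in <module>
    G=[(cost((x,y,a),cams),x,y,a) for x in np.arange(.43,.475,.003) for y in np.arange(.365,.40,.003) for a in np.arange(.25,.38,.02)]
        ~~~~^^^^^^^^^^^^^^
  File "hk.py", line 21, in cost
    u=pr[n](loc(p,l)); d=np.gradient(u,axis=0); nn=np.c_[-d[:,1],d[:,0]]; nn/=np.linalg.norm(nn,axis=1)[:,None]+1e-9
  File "hk.py", line 11, in <lambda>
    pr={"side":lambda P:proj("side",P),"scene":lambda P:proj("scene",P),"w":lambda P:wproj(P,pose)}
                                                                                     ~~~~~^^^^^^^^
  File "h.py", line 14, in wproj
    p,M=pose or tool(); c=r.camera_params("wrist"); H=np.array(c["hand_eye"])
                          ~~~~~~~~~~~~~~~^^^^^^^^^
ValueError: time passes only in moves, steps and waits
```

carry_out(
  plan=[
    {"xyz": [-0.017,-0.099,-0.01],"rot": [0,0,-0.808],"grip": 98},
    {"xyz": [-0.017,-0.099,-0.01],"rot": [0,0,-0.808],"grip": 98},
    {"xyz": [-0.017,-0.099,-0.01],"rot": [0,0,-0.808],"grip": 98},
    {"xyz": [-0.017,-0.099,-0.01],"rot": [0,0,-0.808],"grip": 98},
    {"xyz": [-0.017,-0.099,-0.01],"rot": [0,0,-0.808],"grip": 98},
    {"xyz": [-0.017,-0.099,-0.01],"rot": [0,0,-0.808],"grip": 98},
    {"xyz": [-0.017,-0.099,-0.01],"rot": [0,0,-0.808],"grip": 98},
    {"xyz": [-0.017,-0.099,-0.01],"rot": [0,0,-0.808],"grip": 98},
  ],
)

```text
clock: 45.23
tool_pos: [0.4929, -0.0448, 0.3268]
eef_rot: [0.982, 0.188, -0.001, -0.001]
contact_force: [-0.1, 0.0, -0.7]
opening: 0.613
finger_force: 0.0
```

carry_out(
  plan=[
    {"xyz": [0.06,-0.081,0],"rot": [0,0,-0.808],"grip": 98},
    {"xyz": [0.06,-0.081,0],"rot": [0,0,-0.808],"grip": 98},
    {"xyz": [0.06,-0.081,0],"rot": [0,0,-0.808],"grip": 98},
    {"xyz": [0.06,-0.081,0],"rot": [0,0,-0.808],"grip": 98},
    {"xyz": [0.06,-0.081,0],"rot": [0,0,-0.808],"grip": 98},
    {"xyz": [0.06,-0.081,0],"rot": [0,0,-0.808],"grip": 98},
    {"xyz": [0.06,-0.081,0],"rot": [0,0,-0.808],"grip": 98},
    {"xyz": [0.06,-0.081,0],"rot": [0,0,-0.808],"grip": 98},
  ],
)

```text
clock: 45.9
tool_pos: [0.5191, 0.0523, 0.3268]
eef_rot: [0.83, 0.558, -0.0, -0.001]
contact_force: [0.0, 0.3, -0.1]
opening: 0.616
finger_force: 0.0
```

carry_out(
  plan=[
    {"xyz": [0.1,-0.013,0],"rot": [0,0,-0.808],"grip": 98},
    {"xyz": [0.1,-0.013,0],"rot": [0,0,-0.808],"grip": 98},
    {"xyz": [0.1,-0.013,0],"rot": [0,0,-0.808],"grip": 98},
    {"xyz": [0.1,-0.013,0],"rot": [0,0,-0.808],"grip": 98},
    {"xyz": [0.1,-0.013,0],"rot": [0,0,-0.808],"grip": 98},
    {"xyz": [0.1,-0.013,0],"rot": [0,0,-0.808],"grip": 98},
    {"xyz": [0.1,-0.013,0],"rot": [0,0,-0.808],"grip": 98},
    {"xyz": [0.1,-0.013,0],"rot": [0,0,-0.808],"grip": 98},
  ],
)

```text
clock: 46.57
tool_pos: [0.5449, 0.1497, 0.3269]
eef_rot: [0.544, 0.839, -0.0, -0.001]
contact_force: [-0.1, 0.2, 0.1]
opening: 0.618
finger_force: 0.0
```

```bash
python3 st.py
```

```text
46.57 [0.5449 0.1497 0.3269] yaw 1.99 op 0.618 0.0 F [-0.1  0.2  0.1] M [-0.048  0.04  -0.063] tau7 0.577 q7 0.1
```

```bash
python3 - <<'E'
s=open("h.py").read(); s=s.replace('c=r.camera_params("wrist")','c=WC').replace('C={n:','WC=r.camera_params("wrist")\nC={n:',1); open("h.py","w").write(s)
h=open("hk.py").read(); i=h.index("for cams in"); open("hk.py","w").write(h[:i].replace('im={','im={"w2":sat("w7"),"scn2":sat("s7"),"sid2":sat("d7"),').replace('pr={','pr={"w2":lambda P:wproj(P,pose2),"scn2":lambda P:proj("scene",P),"sid2":lambda P:proj("side",P),').replace('def sat','import pickle; q2=pickle.load(open("p7","rb")); pose2=(q2[0],q2[1])\ndef sat')+'''
def run(x0,cams,dx=.012,da=.05,f=None):
    f=f or cost
    G=[(f((x0[0]+x,x0[1]+y,x0[2]+a),cams),x0[0]+x,x0[1]+y,x0[2]+a) for x in np.arange(-dx,dx+.001,.003) for y in np.arange(-dx,dx+.001,.003) for a in np.arange(-da,da+.001,da/3)]
    b=min(G); s=minimize(f,b[1:],args=(cams,),method="Nelder-Mead",options=dict(initial_simplex=np.array(b[1:])+np.array([[0,0,0],[.002,0,0],[0,.002,0],[0,0,.01]]))); print(cams,np.round(s.x,4),round(s.fun,3)); return s.x
''')
E
python3 - <<'E'
from h import *
import pickle
pickle.dump(tool(),open("p7","wb")); show("w7"); show("s7","scene"); show("d7","side")
E
cat > go.py <<'E'
from hk import *
import hk
for c in (["w2"],["w","w2"],["side","scene","w","w2"]): run((.445,.383,.31),c)
def seg(*k):
    k=np.array(k,float);t=np.r_[0,np.cumsum(np.linalg.norm(np.diff(k,axis=0),axis=1))]; s=np.linspace(0,t[-1],80)
    return np.c_[tuple(np.interp(s,t,k[:,i]) for i in range(3))]
hk.L=[seg([0,.09,.04],[0,.09,.112],[0,.056,.15]),seg([0,.056,.15],[0,-.056,.15]),seg([0,-.056,.15],[0,-.09,.112],[0,-.09,.04]),seg([.1,-.092,.019],[.1,.092,.019]),seg([-.1,-.092,.019],[-.1,.092,.019])]
print("basket")
for c in (["side","scene","w"],["w2"],["scn2"],["w2","scn2"],["w2","scn2","sid2"]): run((.548,.147,.424),c)
E
python3 go.py
```

```text
['w2'] [0.4342 0.3806 0.365 ] -0.008
['w', 'w2'] [0.4404 0.3862 0.2967] -1.399
['side', 'scene', 'w', 'w2'] [0.441  0.3855 0.3038] -3.889
basket
['side', 'scene', 'w'] [0.5497 0.1499 0.4121] -8.132
['w2'] [0.5451 0.1509 0.4082] -2.664
['scn2'] [0.5517 0.1442 0.4147] -3.206
['w2', 'scn2'] [0.5483 0.1445 0.4125] -5.374
['w2', 'scn2', 'sid2'] [0.5481 0.1459 0.414 ] -8.31
```

Run:
```python
from h import *
print(delta([.5483,.1463,.130],.413+np.pi/2))
```

```text
[array([-0.0047,  0.0019,  0.197 ]), array([-0.0009, -0.0011,  0.0046])]
```

carry_out(
  plan=[
    {"xyz": [-0.004,0.002,0.04],"rot": [0,0,0.004],"grip": 98},
    {"xyz": [-0.004,0.002,0.07],"rot": [0,0,0.004],"grip": 98},
    {"xyz": [-0.004,0.002,0.1],"rot": [0,0,0.004],"grip": 98},
    {"xyz": [-0.004,0.002,0.13],"rot": [0,0,0.004],"grip": 98},
    {"xyz": [-0.004,0.002,0.155],"rot": [0,0,0.004],"grip": 98},
    {"xyz": [-0.004,0.002,0.175],"rot": [0,0,0.004],"grip": 98},
    {"xyz": [-0.004,0.002,0.19],"rot": [0,0,0.004],"grip": 98},
    {"xyz": [-0.004,0.002,0.197],"rot": [0,0,0.004],"grip": 98},
  ],
)

```text
clock: 47.38
tool_pos: [0.5472, 0.1468, 0.1281]
eef_rot: [0.546, 0.838, -0.001, -0.002]
contact_force: [-0.9, 0.4, 1.0]
opening: 0.618
finger_force: 0.0
```

carry_out(
  plan=[
    {"xyz": [0,0,0],"rot": [0,0,0],"grip": 180},
    {"xyz": [0,0,0],"rot": [0,0,0],"grip": 200},
    {"xyz": [0,0,0],"rot": [0,0,0],"grip": 215},
    {"xyz": [0,0,0],"rot": [0,0,0],"grip": 255},
    {"xyz": [0,0,0],"rot": [0,0,0],"grip": 255},
    {"xyz": [0,0,0],"rot": [0,0,0],"grip": 255},
    {"xyz": [0,0,0],"rot": [0,0,0],"grip": 255},
    {"xyz": [0,0,0],"rot": [0,0,0],"grip": 255},
  ],
  squeeze=40,
)

```text
clock: 48.05
tool_pos: [0.5483, 0.147, 0.1306]
eef_rot: [0.546, 0.838, 0.0, -0.001]
contact_force: [-1.7, -0.8, 3.1]
opening: 0.103
finger_force: 38.9
```

```bash
python3 st.py
```

```text
48.05 [0.5483 0.147  0.1306] yaw 1.988 op 0.103 38.9 F [-1.7 -0.8  3.1] M [-0.146  0.219 -0.024] tau7 0.018 q7 0.109
```

carry_out(
  plan=[
    {"xyz": [0,0,-0.005],"rot": [0,0,0],"grip": 255},
    {"xyz": [0,0,-0.015],"rot": [0,0,0],"grip": 255},
    {"xyz": [0,0,-0.03],"rot": [0,0,0],"grip": 255},
    {"xyz": [0,0,-0.05],"rot": [0,0,0],"grip": 255},
    {"xyz": [0,0,-0.07],"rot": [0,0,0],"grip": 255},
    {"xyz": [0,0,-0.09],"rot": [0,0,0],"grip": 255},
    {"xyz": [0,0,-0.11],"rot": [0,0,0],"grip": 255},
    {"xyz": [0,0,-0.118],"rot": [0,0,0],"grip": 255},
  ],
)

```text
clock: 48.72
tool_pos: [0.5496, 0.1473, 0.2514]
eef_rot: [0.546, 0.838, 0.002, 0.001]
contact_force: [0.6, -0.2, -2.7]
opening: 0.105
finger_force: 39.5
```

Run:
```python
from chk import *
exec(open("st.py").read())
H=(.443,.3845,.31)
plan([(loc(H,[-.09,-.16,.248])[0],1.88),(loc(H,[-.09,0,.248])[0],1.88)])
```

```text
48.72 [0.5496 0.1473 0.2514] yaw 1.988 op 0.105 39.5 F [ 0.6 -0.2 -2.7] M [-0.028 -0.12  -0.049] tau7 0.005 q7 0.107
xyz [0.1106, -0.108, 0.0034] rotz 0.108 rows>= 4
xyz [0.16, -0.0001, -0.0] rotz -0.0 rows>= 4
```

The basket is lifted (2.7 N). Moving it gently round to the −x side of the hook.

carry_out(
  plan=[
    {"xyz": [0.008,-0.008,0],"rot": [0,0,0.01],"grip": 255},
    {"xyz": [0.023,-0.022,0],"rot": [0,0,0.025],"grip": 255},
    {"xyz": [0.041,-0.04,0],"rot": [0,0,0.04],"grip": 255},
    {"xyz": [0.059,-0.058,0],"rot": [0,0,0.055],"grip": 255},
    {"xyz": [0.077,-0.075,0],"rot": [0,0,0.075],"grip": 255},
    {"xyz": [0.095,-0.092,0],"rot": [0,0,0.095],"grip": 255},
    {"xyz": [0.106,-0.103,0],"rot": [0,0,0.105],"grip": 255},
    {"xyz": [0.111,-0.108,0],"rot": [0,0,0.108],"grip": 255},
  ],
)

```text
clock: 49.38
tool_pos: [0.4018, 0.2055, 0.2483]
eef_rot: [0.589, 0.808, -0.001, -0.002]
contact_force: [-0.7, -0.3, -2.0]
opening: 0.101
finger_force: 39.5
```

carry_out(
  plan=[
    {"xyz": [0.01,0,0],"rot": [0,0,0],"grip": 255},
    {"xyz": [0.03,0,0],"rot": [0,0,0],"grip": 255},
    {"xyz": [0.055,0,0],"rot": [0,0,0],"grip": 255},
    {"xyz": [0.08,0,0],"rot": [0,0,0],"grip": 255},
    {"xyz": [0.105,0,0],"rot": [0,0,0],"grip": 255},
    {"xyz": [0.13,0,0],"rot": [0,0,0],"grip": 255},
    {"xyz": [0.15,0,0],"rot": [0,0,0],"grip": 255},
    {"xyz": [0.16,0,0],"rot": [0,0,0],"grip": 255},
  ],
)

```text
clock: 50.05
tool_pos: [0.3559, 0.361, 0.2485]
eef_rot: [0.589, 0.808, 0.001, -0.001]
contact_force: [0.2, 0.9, -2.5]
opening: 0.105
finger_force: 39.5
```

carry_out(
  plan=[
    {"xyz": [0,0,0],"rot": [0,0,0],"grip": 255},
    {"xyz": [0,0,0],"rot": [0,0,0],"grip": 255},
    {"xyz": [0,0,0],"rot": [0,0,0],"grip": 255},
    {"xyz": [0,0,0],"rot": [0,0,0],"grip": 255},
  ],
)

```text
clock: 50.38
tool_pos: [0.357, 0.3554, 0.2486]
eef_rot: [0.591, 0.807, -0.0, -0.0]
contact_force: [0.8, 0.2, -3.1]
opening: 0.103
finger_force: 39.5
```

```bash
python3 st.py
python3 - <<'E'
from h import *
import pickle
pickle.dump(tool(),open("p7","wb")); show("w7"); show("s7","scene"); show("d7","side")
H=(.443,.3845,.31); print(wproj(loc(H,[[-.024,.035,.225],[0,.035,.203],[.11,.035,.225],[-.024,-.035,.225],[0,-.035,.203],[.11,-.035,.225]])).round())
E
cat > go2.py <<'E'
from hk import *
for c in (["w2"],["scn2"],["sid2"],["w2","scn2"],["w2","side","scene","w"]): run((.443,.3845,.31),c)
E
python3 go2.py
```

```text
50.38 [0.357  0.3554 0.2486] yaw 1.877 op 0.103 39.5 F [ 0.8  0.2 -3.1] M [-0.073  0.013  0.02 ] tau7 0.005 q7 -0.483
[[434. 183.]
 [455. 176.]
 [585. 187.]
 [420. 286.]
 [442. 268.]
 [564. 270.]]
['w2'] [0.4431 0.3906 0.2913] -0.531
['scn2'] [0.4499 0.38   0.327 ] -1.365
['sid2'] [0.4449 0.3874 0.3141] -1.455
['w2', 'scn2'] [0.4498 0.3856 0.3074] -1.593
['w2', 'side', 'scene', 'w'] [0.4475 0.3862 0.3081] -4.113
```

```bash
cat > go3.py <<'E'
from hk import *
import hk
I=cv2.imread("pics/w7.png"); S=cv2.cvtColor(I,cv2.COLOR_BGR2HSV)
print("rows 140..216 step3, sat|val")
for c in range(412,600,12): print(c," ".join(f"{S[r_,c,1]:3d}" for r_ in range(150,222,3)))
hk.L=[poly(.035)]
for c in (["w2"],): run((.447,.386,.308),c)
E
python3 go3.py
```

```text
rows 140..216 step3, sat|val
412   5   2   8   3   3   5  11   5   4   9   8   6   6   5   7   8   6  11   5   8  24 134 136 137
424   4   5   2   2   5   4   8   6   4   0   7   5   3   4   8   5   8   7   6   6   5   7   5   6
436   5   6   7   5   5   4   8   5   1   4   6   8   6   4   6   3   3   8   6  18 136 137 137 134
448   8   5   6   9   5   3   4   3   5   9   5   2   9   8   5   5   9   3   5  29 140 132 133 129
460   5   2   3   6   6   8   4   4   3   8   3   8   5   5   6   3  11   6   3  40 138 132 137 139
472   8   5   5   3   6   6   4   8   7   3   6  11   9   3   9   8   6   0   8  18 136 134 134 134
484   3   3   0   6   2  22   8   9   4  10  10  12   4   5   5  12  27  86 132 134 138 136 141 136
496 134 137 137 136 140  25   5   6   6   0   8   4   4   4  53 138 133 135 138 132 134 138 136 137
508 139 136 138 138 136 134 135   2   2   8   6   8  18   8   0  11  31 135 135 137 135 112 108 138
520 135 139 141 140 139 136 136 133   4   7   7   6   6  12  21   0   8   4   0 142 151 149 159 144
532 140 133 137 138 136 141 138 136 133   6   6   6   8   8   8   0  11   8   8   4  12 125 150 153
544 136 138 138 135 137 137 136 139 139   8   6   8   4   3  12   4   8  15   4  16  12   8   4  12
556 135 136 140 135 135 136 138 138 136  35   7   5   6  13   2  11  15   4   4   4   8   0   4  15
568 142 138 137 137 138 135 136 134 135 101   9   9   5 137 137   4   5   4   4  12   8   7  16   0
580 137 138 135 135 135 140 138 132 134 137   6  10   5 100 138 134  67   8   8  15  19  12   8   0
592 135 138 135 134 133 136  71   8  23   4   3   4   5   0  15   0   4  11  15  15   3   5   9   6
['w2'] [0.4566 0.3955 0.2724] -0.272
```

Run:
```python
from hk import *
V=cv2.cvtColor(cv2.imread("pics/w7.png"),cv2.COLOR_BGR2GRAY)
print("     "," ".join(f"{r_:3d}" for r_ in range(160,206,2)))
for c in range(400,592,6): print(c,": "," ".join(f"{V[r_,c]:3d}" for r_ in range(160,206,2)))
for H in ((.443,.3845,.31),(.4475,.3862,.308)): print(wproj(loc(H,poly(.035)[::8]),pose2).round().tolist())
```

```text
160 162 164 166 168 170 172 174 176 178 180 182 184 186 188 190 192 194 196 198 200 202 204
400 :  168 165 168 165 167 167 191 136 165 163 169 163 159 165 171 145 139 162 158 168 168 167 159
406 :  167 172 172 160 166 160 188 128 169 166 167 163 152 160 163 148 140 163 155 167 167 165 162
412 :  166 166 166 166 164 168 187 132 163 165 167 167 158 164 168 149 137 163 161 165 166 168 162
418 :  163 164 168 165 164 167 114 109 161 163 168 168 160 160 167 131 130 162 157 160 159 150 148
424 :  127 157 114 158 162 138 165 169 147 129 111 100 101 100  96 128  90 139 105 126 152  99 156
430 :  136 139 147 152 157 121 110 130 129 126 111  88 123 172 163 161 154 154 155 165 168 162 163
436 :  166 165 163 112 125 138 149 174 181 165 160 132 144 162 171 168 159 162 156 164 163 162 161
442 :  165 162 162 162 162 156 145 135 107 164 166 170 162 163 165 167 161 162 155 164 167 164 162
448 :  168 162 164 161 177 209 167 145 106 164 166 167 161 162 165 164 159 163 155 159 165 162 160
454 :  168 160 160 151 174 202 167 148 108 155 164 165 161 158 165 163 155 164 136 113  92  89  91
460 :  167 163 158
[... 1845 characters left out ...]
9 104  60  66  63
574 :  155 161 170 174 174 167 162 162 154 139 169 172 168 145  86 161 162 163 133 114  76  64  66
580 :  158 154 157 154 154 149 145 156 162 146 165 172 168 150 100  96  98  97  98  97 115 110  65
586 :  157 161 165 167 165 172 171 169 170 149 160 172 169 152 108  75  65  64  62  63  61  67  64
[[433.0, 181.0], [439.0, 177.0], [447.0, 174.0], [465.0, 175.0], [483.0, 179.0], [500.0, 183.0], [517.0, 183.0], [532.0, 184.0], [547.0, 184.0], [560.0, 184.0], [572.0, 185.0], [584.0, 185.0]]
[[441.0, 181.0], [446.0, 177.0], [453.0, 174.0], [471.0, 175.0], [489.0, 179.0], [506.0, 182.0], [522.0, 183.0], [538.0, 183.0], [552.0, 184.0], [564.0, 184.0], [576.0, 185.0], [587.0, 185.0]]
```

The numbers show the +y prong clearly. The hollow floor spans columns 442–471 near row 172, and the straight part runs on row 180. That agrees with hook (0.443, 0.3845, 0.31) to about 2 mm, so I advance 92 mm along tool y and then lower.

carry_out(
  plan=[
    {"xyz": [0.001,0.008,0],"rot": [0,0,0],"grip": 255},
    {"xyz": [0.002,0.022,0],"rot": [0,0,0],"grip": 255},
    {"xyz": [0.003,0.038,0],"rot": [0,0,0],"grip": 255},
    {"xyz": [0.003,0.054,0],"rot": [0,0,0],"grip": 255},
    {"xyz": [0.003,0.07,0],"rot": [0,0,0],"grip": 255},
    {"xyz": [0.003,0.082,0],"rot": [0,0,0],"grip": 255},
    {"xyz": [0.003,0.089,0],"rot": [0,0,0],"grip": 255},
    {"xyz": [0.003,0.092,0],"rot": [0,0,0],"grip": 255},
  ],
)

```text
clock: 51.2
tool_pos: [0.4443, 0.388, 0.2484]
eef_rot: [0.59, 0.807, 0.0, -0.0]
contact_force: [0.6, -0.8, -1.9]
opening: 0.1
finger_force: 39.5
```

carry_out(
  plan=[
    {"xyz": [0,0,0],"rot": [0,0,0],"grip": 255},
    {"xyz": [0,0,0],"rot": [0,0,0],"grip": 255},
    {"xyz": [0,0,0.004],"rot": [0,0,0],"grip": 255},
    {"xyz": [0,0,0.01],"rot": [0,0,0],"grip": 255},
    {"xyz": [0,0,0.016],"rot": [0,0,0],"grip": 255},
    {"xyz": [0,0,0.02],"rot": [0,0,0],"grip": 255},
    {"xyz": [0,0,0.02],"rot": [0,0,0],"grip": 255},
  ],
)

```text
clock: 51.78
tool_pos: [0.4419, 0.3875, 0.2272]
eef_rot: [0.59, 0.808, -0.001, -0.001]
contact_force: [0.6, 0.1, -2.3]
opening: 0.103
finger_force: 39.5
```

```bash
python3 st.py
python3 - <<'E'
from hk import *
import pickle
P=tool(); show("w8")
H=(.443,.3845,.31); x,y,a=H; p=P[0]; d=p[:2]-[x,y]; print("local",d@[np.cos(a),np.sin(a)],d@[-np.sin(a),np.cos(a)])
print(wproj(loc(H,[[-.024,.035,.225],[-.012,.035,.203],[.012,.035,.203],[.024,.035,.225],[.1,.035,.225]]),P).round())
V=cv2.cvtColor(cv2.imread("pics/w8.png"),cv2.COLOR_BGR2GRAY)
print("     "," ".join(f"{r_:3d}" for r_ in range(150,202,3)))
for c in range(270,440,6): print(c,": "," ".join(f"{V[r_,c]:3d}" for r_ in range(150,202,3)))
E
```

```text
51.78 [0.4419 0.3875 0.2272] yaw 1.88 op 0.103 39.5 F [ 0.6  0.1 -2.3] M [-0.042  0.038  0.004] tau7 0.004 q7 -0.408
local -0.00016185193415423134 0.003175061003509388
[[273. 200.]
 [299. 189.]
 [342. 189.]
 [368. 200.]
 [498. 200.]]
      150 153 156 159 162 165 168 171 174 177 180 183 186 189 192 195 198 201
270 :  130 162 128 117 171 120 136 138 106 158 102  98 116 156 164 134 166 127
276 :  120 158 101 111 162 118 122  96 101 104  98 122 136 154 163 163 152 106
282 :  140  92 130  97  95  96  92 108 161 105 171 145 151 158 152 142 103 164
288 :   94  90  90 156 144 168 165 169 155 161 164  87 109  87 140 113 142 157
294 :  173 147 170 172 103 148  92 154 163 131  87  82  84  82  78 160 169 162
300 :  140 144 171 144 101 143  95 152 163 111  82  79  78  81 118 157 150 100
306 :  101  87  93  98  88  93  79  96  97  89  95  95 107  98  98 104 102 105
312 :  156 148 148 148 148 149 148 146 150 147 148 149 146 147 148 146 146 147
318 :  196 174 170 174 168 171 171 169 172 171 171 173 171 170 172 169 170 168
324 :  178 169 168 167 169 169 169 169 168 168 169 170 168 165 169 168 166 16
[... 802 characters left out ...]
 175 164 164 167 167 164 147 158 163 165 164 161 141 173 211 173 146
396 :  166 181 164 166 164 170 165 147 157 161 163 165 165 139 174 212 176 152
402 :  168 189 160 165 165 172 164 143 155 162 162 163 166 136 174 211 177 148
408 :  152 184 156 161 164 165 166 147 146 159 164 162 145 113 174 208 177 152
414 :  166 180 149 166 167 166 166 146 152 123  90  88  90 106 172 207 176 154
420 :  169 118 142 167 167 156  80  72  93  68  68  68  69 101 172 207 178 155
426 :  146 143 146 129 102  89 108 109 117 149 104 163 152 141 172 201 180 153
432 :  168 171 176 192 164 149 144 129  78  68  69  65  67  82 170 198 178 154
438 :  164 163 164 170 184 171 136 120 114  71  64  68  66  79 171 197 182 155
```

The bar (columns 312–330) is centred over the hollow floor (about 304–340). Lowering.

carry_out(
  plan=[
    {"xyz": [0,0,0.006],"rot": [0,0,0],"grip": 255},
    {"xyz": [0,0,0.012],"rot": [0,0,0],"grip": 255},
    {"xyz": [0,0,0.018],"rot": [0,0,0],"grip": 255},
    {"xyz": [0,0,0.024],"rot": [0,0,0],"grip": 255},
    {"xyz": [0,0,0.029],"rot": [0,0,0],"grip": 255},
    {"xyz": [0,0,0.032],"rot": [0,0,0],"grip": 255},
    {"xyz": [0,0,0.032],"rot": [0,0,0],"grip": 255},
  ],
)

```text
clock: 52.42
tool_pos: [0.4423, 0.3877, 0.1956]
eef_rot: [0.59, 0.808, -0.001, -0.001]
contact_force: [-0.1, 0.0, -2.8]
opening: 0.099
finger_force: 39.5
```

```bash
python3 st.py
```

```text
52.42 [0.4423 0.3877 0.1956] yaw 1.88 op 0.099 39.5 F [-0.1  0.  -2.8] M [-0.123  0.067 -0.03 ] tau7 0.003 q7 -0.404
```

carry_out(
  plan=[
    {"xyz": [0,0,0.001],"rot": [0,0,0],"grip": 255},
    {"xyz": [0,0,0.002],"rot": [0,0,0],"grip": 255},
    {"xyz": [0,0,0.002],"rot": [0,0,0],"grip": 255},
  ],
)

```text
clock: 52.67
tool_pos: [0.4428, 0.3882, 0.1946]
eef_rot: [0.59, 0.808, 0.0, -0.001]
contact_force: [0.0, 0.2, -2.5]
opening: 0.103
finger_force: 39.5
```

```bash
python3 st.py
```

```text
52.67 [0.4428 0.3882 0.1946] yaw 1.88 op 0.103 39.5 F [ 0.   0.2 -2.5] M [-0.071  0.056  0.041] tau7 0.001 q7 -0.404
```

carry_out(
  plan=[
    {"xyz": [0,0,0.001],"rot": [0,0,0],"grip": 255},
    {"xyz": [0,0,0.002],"rot": [0,0,0],"grip": 255},
    {"xyz": [0,0,0.002],"rot": [0,0,0],"grip": 255},
  ],
)

```text
clock: 52.92
tool_pos: [0.4429, 0.3882, 0.1929]
eef_rot: [0.59, 0.807, 0.0, -0.001]
contact_force: [-1.1, -0.2, 0.3]
opening: 0.103
finger_force: 39.2
```

carry_out(
  plan=[
    {"xyz": [0,0,0.001],"rot": [0,0,0],"grip": 255},
    {"xyz": [0,0,0.001],"rot": [0,0,0],"grip": 255},
  ],
)

```text
clock: 53.08
tool_pos: [0.443, 0.3883, 0.1926]
eef_rot: [0.59, 0.807, 0.001, -0.001]
contact_force: [-1.7, -1.4, 6.1]
opening: 0.102
finger_force: 38.7
```

```bash
python3 st.py
```

```text
53.08 [0.443  0.3883 0.1926] yaw 1.88 op 0.102 38.7 F [-1.7 -1.4  6.1] M [-0.327  0.406 -0.02 ] tau7 0.001 q7 -0.403
```

Seated at the expected height (bar at 0.212 m). Release gently and rise.

carry_out(
  plan=[
    {"xyz": [0,0,-0.001],"rot": [0,0,0],"grip": 255},
    {"xyz": [0,0,-0.001],"rot": [0,0,0],"grip": 215},
    {"xyz": [0,0,-0.001],"rot": [0,0,0],"grip": 190},
    {"xyz": [0,0,-0.001],"rot": [0,0,0],"grip": 160},
    {"xyz": [0,0,-0.001],"rot": [0,0,0],"grip": 140},
    {"xyz": [0,0,-0.001],"rot": [0,0,0],"grip": 140},
    {"xyz": [0,0,-0.001],"rot": [0,0,0],"grip": 140},
  ],
)

```text
clock: 53.67
tool_pos: [0.4428, 0.3881, 0.1925]
eef_rot: [0.59, 0.808, 0.0, -0.001]
contact_force: [-0.5, -0.9, 0.4]
opening: 0.453
finger_force: 0.0
```

carry_out(
  plan=[
    {"xyz": [0,0,-0.008],"rot": [0,0,0],"grip": 140},
    {"xyz": [0,0,-0.025],"rot": [0,0,0],"grip": 140},
    {"xyz": [0,0,-0.045],"rot": [0,0,0],"grip": 140},
    {"xyz": [0,0,-0.07],"rot": [0,0,0],"grip": 140},
    {"xyz": [0,0,-0.1],"rot": [0,0,0],"grip": 140},
    {"xyz": [0,0,-0.13],"rot": [0,0,0],"grip": 140},
    {"xyz": [0,0,-0.15],"rot": [0,0,0],"grip": 140},
    {"xyz": [0,0,-0.15],"rot": [0,0,0],"grip": 140},
  ],
)

```text
clock: 54.33
tool_pos: [0.4449, 0.3895, 0.348]
eef_rot: [0.59, 0.807, 0.005, 0.0]
contact_force: [-0.1, 0.4, 0.1]
opening: 0.451
finger_force: 0.0
```

```bash
cat > fin.py <<'E'
from hk import *
import hk
exec(open("st.py").read().replace("from chk import *",""))
import pickle
P=tool(); pickle.dump(P,open("p7","wb")); show("w7"); show("s7","scene"); show("d7","side")
E
python3 fin.py
cat > fin2.py <<'E'
from hk import *
import hk
def seg(*k):
    k=np.array(k,float);t=np.r_[0,np.cumsum(np.linalg.norm(np.diff(k,axis=0),axis=1))]; s=np.linspace(0,t[-1],80)
    return np.c_[tuple(np.interp(s,t,k[:,i]) for i in range(3))]
o=.0625
hk.L=[seg([0,.09,.112+o],[0,.056,.15+o]),seg([0,.056,.15+o],[0,-.056,.15+o]),seg([0,-.056,.15+o],[0,-.09,.112+o]),seg([.1,-.092,.019+o],[.1,.092,.019+o]),seg([-.1,-.092,.019+o],[-.1,.092,.019+o]),seg([-.1,-.092,.016+o],[.1,-.092,.016+o]),seg([-.1,.092,.016+o],[.1,.092,.016+o])]
for c in (["w2"],["scn2"],["sid2"],["w2","scn2"]): run((.443,.387,.31),c)
E
python3 fin2.py
```

```text
54.33 [0.4449 0.3895 0.348 ] yaw 1.879 op 0.451 0.0 F [-0.1  0.4  0.1] M [-0.094 -0.023 -0.045] tau7 -0.014 q7 -0.421
['w2'] [0.4419 0.388  0.3065] -2.857
['scn2'] [0.4457 0.3841 0.3019] -2.906
['sid2'] [0.4422 0.3925 0.3073] -3.477
['w2', 'scn2'] [0.4422 0.3876 0.3059] -5.272
```

carry_out(
  plan=[
    {"xyz": [0,0,0],"rot": [0,0,0],"grip": 140},
    {"xyz": [0,0,0],"rot": [0,0,0],"grip": 140},
    {"xyz": [0,0,0],"rot": [0,0,0],"grip": 140},
    {"xyz": [0,0,0],"rot": [0,0,0],"grip": 140},
    {"xyz": [0,0,0],"rot": [0,0,0],"grip": 140},
    {"xyz": [0,0,0],"rot": [0,0,0],"grip": 140},
    {"xyz": [0,0,0],"rot": [0,0,0],"grip": 140},
    {"xyz": [0,0,0],"rot": [0,0,0],"grip": 140},
  ],
)

```text
clock: 55.15
tool_pos: [0.4429, 0.3879, 0.3425]
eef_rot: [0.59, 0.808, 0.0, -0.001]
contact_force: [0.4, -0.5, -0.4]
opening: 0.449
finger_force: 0.0
```

```bash
python3 fin.py
python3 - <<'E'
from fin2 import *
L0=[l.copy() for l in hk.L]
for dz in (-.02,-.01,-.005,0,.005,.01):
    for tl in (-.1,0,.1):
        hk.L=[l+np.c_[0*l[:,0],0*l[:,0],dz+tl*l[:,1]] for l in L0]; print(dz,tl,round(min(cost((.4422+a,.388+b,.306),["w2","scn2","sid2"]) for a in(-.002,0,.002) for b in (-.003,0,.003)),2))
E
```

```text
55.15 [0.4429 0.3879 0.3425] yaw 1.88 op 0.449 0.0 F [ 0.4 -0.5 -0.4] M [-0.053 -0.016 -0.017] tau7 0.0 q7 -0.42
['w2'] [0.4419 0.3877 0.3054] -2.691
['scn2'] [0.4457 0.3841 0.3006] -2.942
['sid2'] [0.4421 0.3925 0.306 ] -3.406
['w2', 'scn2'] [0.442  0.3875 0.3045] -5.119
-0.02 -0.1 -6.94
-0.02 0 -7.41
-0.02 0.1 -7.04
-0.01 -0.1 -7.27
-0.01 0 -9.36
-0.01 0.1 -8.9
-0.005 -0.1 -7.26
-0.005 0 -8.88
-0.005 0.1 -8.05
0 -0.1 -7.38
0 0 -7.21
0 0.1 -6.5
0.005 -0.1 -7.1
0.005 0 -5.41
0.005 0.1 -5.71
0.01 -0.1 -5.38
0.01 0 -4.15
0.01 0.1 -4.16
```

The basket hangs level at the hook pose, steady between two looks. Handing in.

```bash
python3 -c "
from plant import r
print(r.finish_job())"
```

```text
the job is handed in; nothing more can be done
None
```

I handed the job in at about 55 s; it returned no verdict. All four models stand in the pot, the bridge is at its stop, the lid is down with the clutch slipped an estimated 0.5–0.7 rad, and the empty basket hangs level on the hook. I checked the final basket pose by image fit only, because the picture views were used up.

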